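Fit out the pump-controller box

TASK

Fit out the controller box: lay the bracket flat on the box floor with its hole dropped right over the locating pin, stand all the battery packs there are upright on the bracket's foot between its flange and the pin, then set the power module down in the end bay with its rail lying across over the packs, and last the drain elbow with its foot on the module's base ledge and its pipe along the packs. When everything sits fully home, close the clear cover completely; leave the other things on the bench where they are.

Things in the scene. Friction and masses are not known exactly. Their poses are not given: they have to be found in the camera images.
- box: Beige open box fixed on an aluminium nest plate. Origin at bench level under its centre; x along it, y across it towards the hinge, z up. Inside x -106 to 106, y -56 to 56 mm; floor at z = 10, rim of the 4 mm walls at z = 54. Nest: x +-131, y +-75 mm, 16 high. From the -x end: 50 mm bay for the module, bracket flange, packs, pin.
- pin (a point): Dark steel locating pin on the box floor at x = 89, y = 0 mm of the box: 10 mm diameter, 14 mm high, its top 5 mm tapering to 5 mm diameter. This point is its axis at floor level.
- bracket_flange (a point): Aluminium L-bracket, foot down: upright flange 4 mm thick (x), 100 wide (y), up to 40 mm; this point is its middle, 22 mm above the underside. The foot, 4 mm thick, 100 wide, runs 155 mm to +x; its free end may sag when the flange is pinched. About 0.25 kg. Home: foot flat on the box floor under the packs, hole over the pin, x along the box's x; flange then at box x = -54 mm.
- bracket_hole (a point): Centre of the round 13 mm hole through the bracket's foot, at the underside, 143 mm to +x of the flange's middle, y = 0. Axes as the bracket's. Home: on the box floor, around the pin.
- module_mid (a point): Power module, 78 mm high: grey body, black grip rib on top (12 mm in x, 36 in y, from 52 to 78 mm up). This point is under the rib's middle, 39 mm above the underside; body x -26 to 18, y -32 to 39 mm from it. About 0.28 kg. Home: on the box floor in the end bay (50 mm; body 44), x along the box's x, this point at box x = -77, y = 12 mm.
- module_rail (a point): Middle of the underside of the module's orange rail: 22 mm wide (y), 10 thick, level, 43 mm above the module's underside, from the body to 149 mm to +x of module_mid. Home: 3 mm over the packs' +y ends, so the packs go in first.
- module_ledge (a point): Middle of the top of the module's black base ledge: 5 mm thick, 44 mm (x) by 33 (y), at the body's -y side. The elbow's foot stands on it, in the pocket between the body and the box's -y wall (box y -56 to -20 mm), so the elbow goes in after the module.
- elbow_mid (a point): Drain elbow, 82 mm high: brass foot 40 (x) x 30 (y) x 10 mm; 22 mm grey pipe rises and turns to +x (axis 49 mm up, end 95 mm out); square brass plug on top, 18 x 18, from 60 to 82 mm up, to grip. This point is on the upright axis, 41 mm up. About 0.16 kg. Home: foot on the module's ledge, x along the box's x, this point at box x = -81, y = -38 mm; pipe just over the packs' -y ends.
- cover (a joint): Angle of the deep clear cover, rad: 0 shut, growing as it opens; starts at 1.88 to 2.1, leaning back. Friction hinge (about 0.35 N m): it stays where left and must be pushed all the way shut.
- cover_hinge (a point): Middle of the cover's hinge line, along the box's x at its +y side, 54 mm above the bench. Shut, the cover reaches 131 mm from here to the box's -y and 53 mm up; it is 232 mm long, its walls 3 to 4 mm thick. Open, its outer (top) face looks to +y, away from the box.
- cover_edge (a point): Middle of the outer edge between the cover's top and its front wall, opposite the hinge: 131 mm across and 53 mm up from the hinge line when shut; the highest part of the open cover, near enough.
- pack1_mid (a point): Blue battery pack, 62 mm high: body 40 (x) x 100 (y) x 36 mm, black grip rib on top (12 in x, 36 in y, from 36 to 62 mm up). This point is its centre, 31 mm up. Ends alike. About 0.24 kg. Two or three packs are present. Home: upright on the bracket's foot, y along the box's y, anywhere in the 135 mm between flange and pin, mid-way across the box; the foot is 4 mm thick.
- pack2_mid (a point): Blue battery pack, 62 mm high: body 40 (x) x 100 (y) x 36 mm, black grip rib on top (12 in x, 36 in y, from 36 to 62 mm up). This point is its centre, 31 mm up. Ends alike. About 0.24 kg. Two or three packs are present. Home: upright on the bracket's foot, y along the box's y, anywhere in the 135 mm between flange and pin, mid-way across the box; the foot is 4 mm thick.
- pack3_mid (a point): Blue battery pack, 62 mm high: body 40 (x) x 100 (y) x 36 mm, black grip rib on top (12 in x, 36 in y, from 36 to 62 mm up). This point is its centre, 31 mm up. Ends alike. About 0.24 kg. Two or three packs are present. Home: upright on the bracket's foot, y along the box's y, anywhere in the 135 mm between flange and pin, mid-way across the box; the foot is 4 mm thick.
- meter: Bystander, to be left alone: yellow multimeter, 160 x 78 x 32 mm. Origin at the centre of its underside.
- driver: Bystander, to be left alone: red screwdriver, 190 mm long. Origin at the centre of its underside, or near it.
- tape: Bystander, to be left alone: black roll of tape, 84 mm across, 20 mm high. Origin at the centre of its underside.
- jar: Bystander, to be left alone: small clear screw jar with a steel cap, 56 mm across, 65 mm high. Origin at the centre of its underside.
- offcut: Bystander, to be left alone: wooden offcut, 70 x 45 x 28 mm. Origin at the centre of its underside.
- notepad: Bystander, to be left alone: white notepad, 140 x 95 x 12 mm. Origin at the centre of its underside.
- gland: Bystander, to be left alone: black cable gland standing on end, 38 mm across, 44 mm high. Origin at the centre of its underside.
There are look-alikes about, which are no part of the job. What is shaped like the part that bears elbow_mid but pink is not meant.

How it is judged (in metres and radians):
On the way, in this order (a step that is already met when the one before it is completed fails the run):
1. The bracket lies flat on the box floor with its hole down over the locating pin (horizontal distance between bracket_hole and pin below 0.005 m and z of bracket_hole in the frame of box below 0.0135 m and z of bracket_flange in the frame of box between 0.028 and 0.0355 m and x of bracket_flange in the frame of box between -0.062 and -0.046 m and angle between bracket_flange's own z axis and vertical below 0.06 rad), for 0.2 s.
2. Every battery pack present stands upright on the bracket's foot, between flange and pin (all of step 1 and x of pack1_mid in the frame of box between -0.036 and 0.068 m and y of pack1_mid in the frame of box between -0.012 and 0.012 m and z of pack1_mid in the frame of box between 0.04 and 0.0485 m and angle between each of pack1_mid, pack2_mid, pack3_mid's own z axis and vertical below 0.08 rad and angle between the y axis of each of pack1_mid, pack2_mid, pack3_mid and the y axis of box, either way round below 0.5 rad and x of pack2_mid in the frame of box between -0.036 and 0.068 m and y of pack2_mid in the frame of box between -0.012 and 0.012 m and z of pack2_mid in the frame of box between 0.04 and 0.0485 m and x of pack3_mid in the frame of box between -0.036 and 0.068 m and y of pack3_mid in the frame of box between -0.012 and 0.012 m and z of pack3_mid in the frame of box between 0.04 and 0.0485 m), for 0.2 s.
3. The power module stands on the box floor in the end bay, its rail over the packs (all of step 2 and x of module_mid in the frame of box between -0.084 and -0.07 m and y of module_mid in the frame of box between 0.003 and 0.021 m and z of module_mid in the frame of box between 0.044 and 0.0525 m and angle between module_mid's own z axis and vertical below 0.06 rad and angle between the x axis of module_mid and the x axis of box, either way round below 0.1 rad), for 0.2 s.
4. The drain elbow stands on the module's ledge, its pipe over the packs (all of step 3 and x of elbow_mid in the frame of box between -0.09 and -0.072 m and y of elbow_mid in the frame of box between -0.05 and -0.028 m and z of elbow_mid in the frame of box between 0.051 and 0.061 m and angle between elbow_mid's own z axis and vertical below 0.1 rad and angle between the x axis of elbow_mid and the x axis of box, either way round below 0.2 rad), for 0.2 s.
At the end, for the whole second after the job is handed in: Cover shut (under 0.05 rad). Bracket flat on the box floor, hole within 5 mm of the pin; each pack upright on its foot between flange and pin, within 12 mm of mid-box; module on the floor in its bay (7 mm along, 9 across); elbow on its ledge (9 mm along, 10 across); heights within 5 mm, all at rest (all of step 4 and value of joint cover below 0.05 rad and velocity of joint cover above -0.05 rad/s and linear speed of each of bracket, module, elbow, pack1, pack2, pack3 below 0.03 m/s); the robot touches nothing.
It fails at once if a bystander is moved more than 30 mm or knocked over (distance of any of meter, driver, tape, jar, offcut, notepad, gland from where it was at the start of the episode above 0.03 m or angle between any of meter, tape, jar, offcut, notepad, gland's own z axis and vertical above 0.6 rad).
Of pack1, pack2, pack3 only 2 to 3 are there at a start; the rules pass over those that are not, and their reading is None.
At some moment in a run one of pack1, pack2, pack3 may be knocked a few centimetres aside while the robot is not near it.
It also fails if it takes over 210 s, if anything falls off the work surface, if the arm or the gripper's body presses on something with over 40 N, if the wrist force passes 120 N, or if a joint passes its speed limit or range.

ROBOT

A 6-joint arm with a two-finger parallel gripper is mounted at the origin on the work surface. World frame = base frame: x ahead of the robot, y to its left, z up, the work surface at z = 0. Lengths are in m, angles in degrees, forces in N, time in s.
With the tool pointing down it reaches from about 0.4 to 0.825 m from the base axis. Payload 7 kg.
Tool frame: the origin (TCP) lies on the centre line of the jaws, within the pads' length; the fingertips stand 19 mm ahead of it and the grasp point (between the pads) is the TCP; z points along the fingers, y is the line along which they close (so a half turn about z gives the same grasp; the last joint's range is limited). The gripper opens to 88 mm and grips with 3 to 60 N. Pads are 19 mm wide; open, the fingers measure 130 mm over their backs; the gripper's body (78 mm by 193 mm) begins 47 mm behind the grasp point.
Start: joints at [-46.977, 20.546, 0.682, 0, -70.136, -16.507], TCP at [0.301, -0.604, 0.211] pointing down, gripper open.
Joint ranges: [-176.03, 176.03], [-82.01, 121.73], [-58.28, 71.71], [-173.87, 95.51], [-174.79, -0.11], [-173.66, 173.66]. Speed limits (degrees/s): [136.94, 136.94, 172.46, 180, 180, 180].

INTERFACE

Orientations are given as a 3x3 rotation matrix whose columns are the frame's x, y, z axes.
In Python, from station import bot, cams gives the robot as it stands.
- The arm moves only by the tool jog_arm, never from a script. Its argument "moves" is a list of rows, each a list of 7 numbers: the turn, a rotation vector about the tool's x, y, z in rad, then the shift along the tool's x, y, z in m, then the finger opening in m, from 0 to 0.0876. A call has 1 to 8 rows; each row is the pose to reach, as a shift and turn from the pose commanded when the call began, along the tool's axes at that moment; what a row does not reach only later rows make up. A row lasts 1/8 s, in which the tool goes at most 62.5 mm and 10.7 degrees, less where a joint would pass 70% of its speed; a pose out of reach is approached as far as the arm can. A call with a gripper value outside its range is refused whole. The fingers move at their own pace and stop on an object; the grip force is fixed at half the most. Time passes only in rows, so rows that repeat a pose let the fingers close. It gives the time, the measured TCP pose, the force, the opening and the grip force at its end, in the units of the state.
- bot.get_state(): the state, without advancing time (a new reading comes with each control period).
- cams.get_image(name): name is "side" or "top" or "wrist"; returns the picture (400x640x3 uint8, red, green, blue); there is no depth.
- cams.camera_params(name): a dict with "fx", "fy", "cx", "cy" (pixels), "D" ([k1, k2, p1, p2, k3] as OpenCV has them; the pictures are not rectified), "position" and "orientation" of the camera in the world; the wrist camera has in their place "hand_eye" (4x4, takes a point from camera to tool coordinates, whose origin is the TCP and whose axes are the flange's). Camera axes: x right, y down, z forward; pixel columns grow to the right and rows downward; lengths in m; the calibration is good to about 2 mm. A picture is of the moment at which its call begins: read the wrist's pose just before it. camera_params takes no time and is no camera call.
- bot.job_done(): hands the job in; it is judged then, once.
The state is a dict: "time": time; "joint_positions": joint angles; "joint_velocities": joint speeds; "joint_torque": joint torques, N m; "tcp_pos": TCP position; "eef_rot": TCP orientation; "wrist_force": force on the tool from outside, world axes, zero at the start; "torque": the same for the moment, N m; "finger_gap": opening from 0.0 (shut) to 1.0 (fully open); "grasp_force": force on a finger pad.
Only numpy, scipy, OpenCV 4.12 (cv2) and the standard library are available. Lean on these libraries where they do the work, as an engineer would, in place of code of your own. Each camera call takes 0.05 s, during which the arm holds its last target. There are 200 camera calls.

## Working session

There is one attempt and no reset: what is moved stays moved. The work goes in short steps, Python scripts to look and compute and a tool call to move; the robot and the scene stay as the last step left them, time stands still between calls to the robot, and variables do not carry over. Pictures are saved under pics/ and viewed, at most 14 in all, crops included, and the job is handed in when it is done.

Besides the shell and the picture viewer there is one more tool, called after ">>>" as name(argument=value, ...), one argument or row to a line, values as JSON. jog_arm: Moves the arm, as the interface text tells. Its arguments: {"type":"object","properties":{"moves":{"type":"array"}},"required":["moves"]}

```bash
ls; mkdir -p pics; python3 - <<'E'
from station import bot, cams
import cv2,numpy as np
np.set_printoptions(precision=4,suppress=True)
for n in ("top","side","wrist"):
    im=cams.get_image(n); cv2.imwrite(f"pics/{n}0.png",im[:,:,::-1]); 
    print(n,cams.camera_params(n))
s=bot.get_state(); print(s)
E
```

```text
pics
top {'fx': 361.69605512530984, 'fy': 361.69605512530984, 'cx': 319.1638414732436, 'cy': 193.35668386583762, 'D': array([0.0121, 0.    , 0.    , 0.    , 0.    ]), 'position': array([ 0.3638, -0.0772,  1.2062]), 'orientation': array([[-0.015 , -0.9956,  0.0922],
       [-0.9995,  0.0176,  0.0272],
       [-0.0287, -0.0917, -0.9954]])}
side {'fx': 496.65017542129175, 'fy': 496.65017542129175, 'cx': 316.30986814982094, 'cy': 207.27744208606632, 'D': array([-0.0848,  0.    ,  0.    ,  0.    ,  0.    ]), 'position': array([-0.3506,  0.8209,  0.8262]), 'orientation': array([[-0.7295, -0.3544,  0.585 ],
       [-0.684 ,  0.3775, -0.6242],
       [ 0.0003, -0.8555, -0.5178]])}
wrist {'fx': 325.8586639311817, 'fy': 325.8586639311817, 'cx': 319.3259078518235, 'cy': 196.44633654904692, 'D': array([-0.062,  0.   ,  0.   ,  0.   ,  0.   ]), 'hand_eye': array([[-0.0005, -0.9587, -0.2843,  0.0768],
       [ 1.    , -0.0007,  0.0007, -0.001 ],
       [-0.0009, -0.2843,  0.9587, -0.1746],
       [ 0.    ,  0.    ,  0.    ,  1.    ]])}
{'time': 0.15, 'joint_positions': array([-46.979 ,  20.583 ,   0.6457,  -0.0118, -70.1368, -16.5056]), 'joint_velocities': array([-0.0496, -0.0693,  0.184 ,  0.0705,  0.0735,  0.0691]), 'joint_torque': array([ -0.0013, -58.3277,  29.3289,   7.0011,   0.0088,  -0.0001]), 'tcp_pos': array([ 0.3011, -0.6037,  0.2103]), 'eef_rot': array([[-0.8948, -0.4464, -0.0007],
       [-0.4464,  0.8948,  0.0011],
       [ 0.0002,  0.0013, -1.    ]]), 'wrist_force': array([-0.1373,  0.0302,  0.3371]), 'torque': array([-0.0221,  0.0131, -0.003 ]), 'grasp_force': 0.0, 'finger_gap': 0.9976648878721148}
```

```bash
python3 - <<'E'
import cv2
a=cv2.imread('pics/top0.png'); cv2.imwrite('pics/top0b.png',cv2.resize(a[:, 0:640],(800,500),interpolation=cv2.INTER_CUBIC))
E
```

```text
(no output)
```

View pics/top0.png

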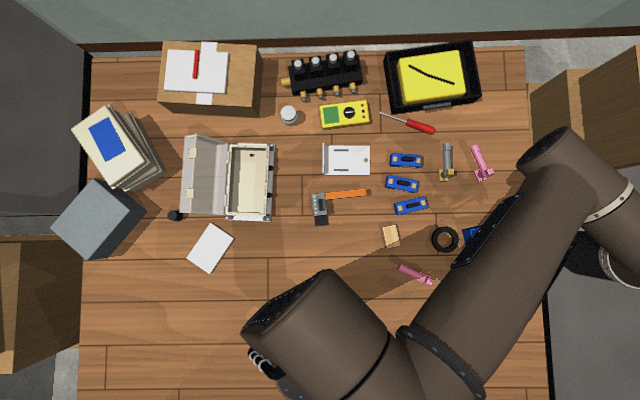

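View pics/side0.png

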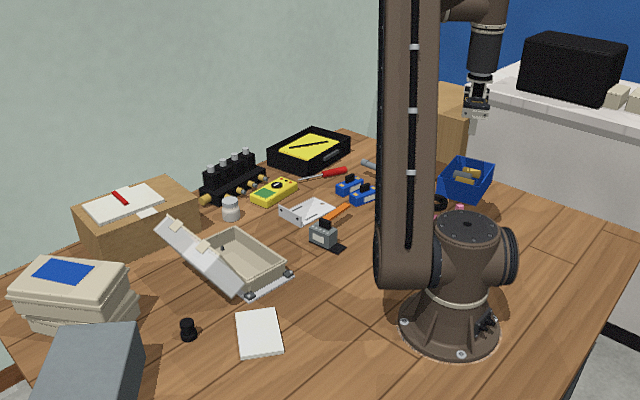

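The top view shows the box at (250,181) with its hinge to the left (world +y) and the pin near (252,155). The bracket is at (346,160), module (320,205) with its rail to (368,193), three packs (407,160), (402,184), (411,206), and the grey elbow (447,162). The pink look-alikes are at (482,160) and (415,273). The side view agrees and shows the cover leaning back. I'll zoom in to get the corners.

```bash
cat > h.py <<'E'
from station import bot, cams
import cv2,numpy as np
from scipy.optimize import least_squares
from scipy.spatial.transform import Rotation as Rn
np.set_printoptions(precision=4,suppress=True)
def cam(name,st=None):
    p=cams.camera_params(name); K=np.array([[p['fx'],0,p['cx']],[0,p['fy'],p['cy']],[0,0,1]])
    if 'hand_eye' in p:
        T=np.eye(4);T[:3,:3]=st['eef_rot'];T[:3,3]=st['tcp_pos'];T=T@p['hand_eye'];R,t=T[:3,:3],T[:3,3]
    else: R,t=np.array(p['orientation']),np.array(p['position'])
    return K,np.array(p['D']),R,t
def onplane(c,uv,z):
    K,D,R,t=c; n=cv2.undistortPoints(np.array(uv,float).reshape(-1,1,2),K,D)[:,0]
    d=np.c_[n,np.ones(len(n))]@R.T; return t+d*((np.array(z)-t[2])/d[:,2])[:,None]
def proj(c,P):
    K,D,R,t=c; return cv2.projectPoints((np.atleast_2d(P)-t)@R,np.zeros(3),np.zeros(3),K,D)[0][:,0]
def snap(name,fn):
    st=bot.get_state(); im=cams.get_image(name)[:,:,::-1].copy(); cv2.imwrite(f'pics/{fn}.png',im); return im,cam(name,st)
def fit(obs,x0):
    """obs: list of (cam, local pts Nx3, pix Nx2); planar pose x,y,yaw,(z fixed in local)"""
    def f(q):
        R=Rn.from_euler('z',q[2]).as_matrix(); return np.concatenate([(proj(c,P@R.T+[q[0],q[1],0])-uv).ravel() for c,P,uv in obs])
    r=least_squares(f,x0); return r.x,np.abs(r.fun).max()
def rows(target,Rt=None,st=None):
    """shift/turn in tool axes from current measured pose"""
    st=st or bot.get_state(); R=st['eef_rot']; d=R.T@(np.array(target)-st['tcp_pos'])
    w=Rn.from_matrix(R.T@Rt).as_rotvec() if Rt is not None else np.zeros(3); return w,d
def down(ang):
    """tool pointing down with tool y (closing) at world angle ang deg (mod 180)"""
    a=np.radians(ang); y=np.array([np.cos(a),np.sin(a),0]); z=np.array([0,0,-1.]); return np.c_[np.cross(y,z),y,z]
E
python3 - <<'E'
from h import *
a=cv2.imread('pics/top0.png'); 
cv2.imwrite('pics/c1.png',cv2.resize(a[125:235,170:330],(800,550),interpolation=cv2.INTER_CUBIC))
cv2.imwrite('pics/c2.png',cv2.resize(a[130:230,310:470],(800,500),interpolation=cv2.INTER_CUBIC))
c=cam('top')
print(onplane(c,[(252,155),(250,181),(346,160),(320,205),(407,160),(402,184),(411,206),(447,162)],[.02,.03,.01,.05,.06,.06,.06,.05]))
E
```

```text
[[ 0.6064  0.1779  0.02  ]
 [ 0.5176  0.1822  0.03  ]
 [ 0.5849 -0.1359  0.01  ]
 [ 0.4334 -0.0477  0.05  ]
 [ 0.5717 -0.3274  0.06  ]
 [ 0.495  -0.3088  0.06  ]
 [ 0.4248 -0.3344  0.06  ]
 [ 0.5643 -0.4562  0.05  ]]
```

View pics/c1.png

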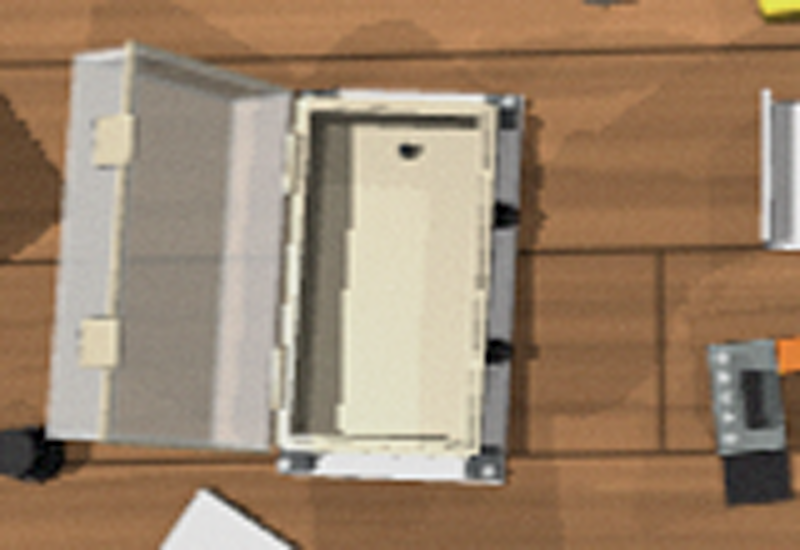

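View pics/c2.png

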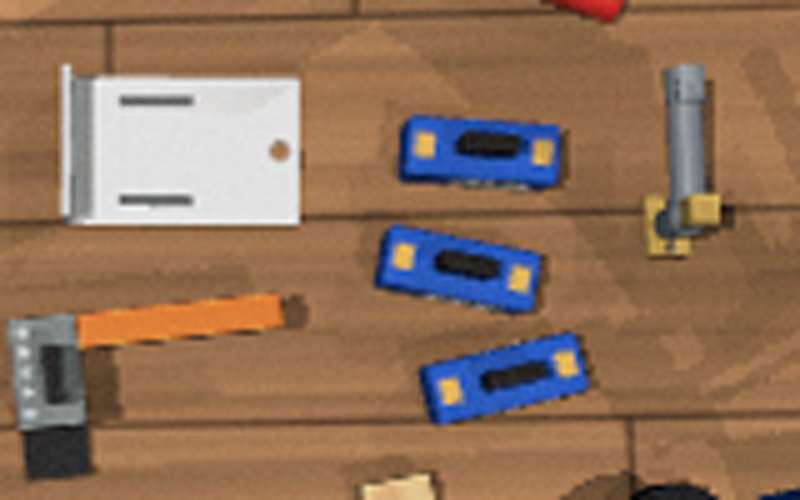

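The crops show, in top-image pixels: pin at (252,155), nest corners at (274,144), (270.6,221.6) and (226,220), and bracket hole at (366,160). The bracket's flange is on the left, so its foot points to world -y. The module rail also points to about -y, and the elbow pipe to about +x. Next I'll take a closer wrist view.

>>> jog_arm(
  moves=[
    [0,0,0.4625,-0.376,0.3085,-0.09,0.0876],
    [0,0,0.4625,-0.376,0.3085,-0.09,0.0876],
    [0,0,0.4625,-0.376,0.3085,-0.09,0.0876],
    [0,0,0.4625,-0.376,0.3085,-0.09,0.0876],
    [0,0,0.4625,-0.376,0.3085,-0.09,0.0876],
    [0,0,0.4625,-0.376,0.3085,-0.09,0.0876],
    [0,0,0.4625,-0.376,0.3085,-0.09,0.0876],
    [0,0,0.4625,-0.376,0.3085,-0.09,0.0876],
  ],
)

```text
time: 1.15
tcp_pos: [0.5004, -0.158, 0.3016]
eef_rot: [[-1.0, -0.0, 0.0], [-0.0, 1.0, 0.0], [-0.0, 0.0, -1.0]]
wrist_force: [0.7, -0.7, 0.1]
finger_gap: 1.0
grasp_force: 0.0
```

>>> jog_arm(
  moves=[
    [0,0,0,0,0,0,0.0876],
    [0,0,0,0,0,0,0.0876],
    [0,0,0,0,0,0,0.0876],
  ],
)

```text
time: 1.52
tcp_pos: [0.4994, -0.161, 0.3007]
eef_rot: [[-1.0, 0.001, -0.001], [0.001, 1.0, -0.0], [0.001, -0.0, -1.0]]
wrist_force: [-0.0, -1.0, -0.8]
finger_gap: 1.003
grasp_force: 0.0
```

```bash
python3 - <<'E'
from h import *
im,c=snap('wrist','w1'); s=bot.get_state(); print(s['tcp_pos'],s['eef_rot'],s['joint_positions'],s['time'])
cv2.imwrite('pics/w1b.png',cv2.resize(im,(800,500),interpolation=cv2.INTER_CUBIC))
E
```

```text
[ 0.4994 -0.1611  0.3008] [[-1.      0.0014 -0.0007]
 [ 0.0014  1.     -0.0001]
 [ 0.0007 -0.0001 -1.    ]] [  3.5598   3.5422  -9.5424   0.0012 -76.9535 -93.6409] 1.575
```

View pics/w1b.png

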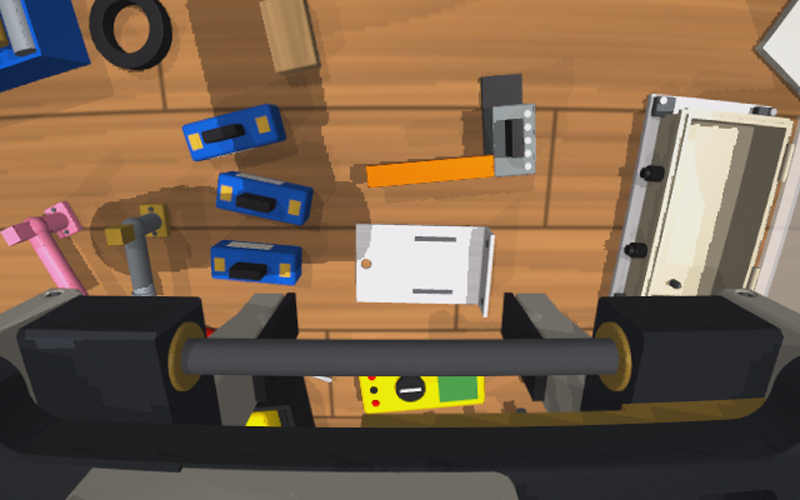

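The wrist view shows the bracket hole at (366,264) in the 800-px image, the flange at right (490,275), and the module rib at (515,138) with its rail end at (366,177). Pack ribs are at (248,271), (256,204) and (223,133). The grey elbow's plug is at (120,233), and the box pin is at (674,284). Now I'll fit poses.

```bash
cat > fits1.py <<'E'
from h import *
st={'tcp_pos':np.array([.4994,-.1611,.3008]),'eef_rot':np.array([[-1,.0014,-.0007],[.0014,1,-.0001],[.0007,-.0001,-1]])}
w=cam('wrist',st); t=cam('top')
V=lambda l:(np.array(l,float)+.5)/1.25-.5
def C(l,x0,y0): return (np.array(l,float)+.5)/5-.5+[x0,y0]
m=lambda l:np.array(l,float)/1000
def go(n,obs,x0):
    q,e=fit(obs,x0); print(n,q[:2],np.degrees(q[2]),'maxres px',e); return q
br=(w,m([[156,-50,4],[156,50,4],[143,0,4],[-2,-50,40],[-2,50,40]]),V([(357,224),(357,301),(366,264),(494,235),(487,317)]))
go('bracket',[br],[.58,-.06,-1.57])
mo=(w,m([[149,None,53]]) if 0 else m([[-26,-32,52],[-26,39,52],[18,39,52],[0,0,78]]),V([(536,105),(534,175),(494,177),(515,138)]))
go('module',[mo],[.43,-.04,-1.5])
print('rail end/corners',onplane(w,V([(366,166),(367,187),(493,155),(495,176)]),[.053]*4))
packs=dict(A=[(248,271),(219,269),(286,271)],B=[(256,204),(225,190),(294,208)],C=[(223,133),(194,141),(262,124)])
for k,l in packs.items():
    P=onplane(w,V(l),[.062,.036,.036]); d=P[2]-P[1]; print(k,P[0],(P[1]+P[2])[:2]/2,np.degrees(np.arctan2(d[0],d[1]))*-1)
print('elbow plug,foot',onplane(w,V([(120,234),(153,221)]),[.082,.010]))
bx=(w,m([[-131,-75,16],[-110,-60,54],[-110,60,54],[89,0,24]]),V([(650,94),(686,108),(793,120),(674,284)]))
bt=(t,m([[131,-75,16],[-131,-75,16],[-131,75,16],[110,-60,54],[-110,-60,54],[89,0,22]]),C([(522,95),(503,483),(279,474),(497,97),(478,455),(409,150)],170,125))
go('box w',[bx],[.51,.18,-.05]);go('box t',[bt],[.51,.18,-.05]);go('box both',[bx,bt],[.51,.18,-.05])
print(onplane(t,C([(409,150)],170,125),[.022]))
E
python3 fits1.py
```

```text
bracket [ 0.5896 -0.0588] -91.57891135145397 maxres px 0.9236176291740321
module [ 0.4346 -0.0496] -86.37505248503058 maxres px 1.4139808885039429
rail end/corners [[ 0.4627 -0.1957  0.053 ]
 [ 0.4843 -0.1951  0.053 ]
 [ 0.4516 -0.0659  0.053 ]
 [ 0.4729 -0.0625  0.053 ]]
A [ 0.5736 -0.3263  0.062 ] [ 0.5819 -0.3315] -1.7475452308671535
B [ 0.4999 -0.31    0.062 ] [ 0.4992 -0.3149] -15.295624680164591
C [ 0.4281 -0.3367  0.062 ] [ 0.428  -0.3427] 12.167899543725555
elbow plug,foot [[ 0.5262 -0.4494  0.082 ]
 [ 0.5292 -0.4568  0.01  ]]
box w [0.5173 0.184 ] -3.2658564041617337 maxres px 4.422129160662507
box t [0.5198 0.184 ] -3.093816972208723 maxres px 2.494975824450023
box both [0.5178 0.1841] -3.18630522567121 maxres px 4.494968741951425
[[0.6073 0.1795 0.022 ]]
```

Poses agree with the sizes given. First the bracket: go over the flange, descend and pinch.

>>> jog_arm(
  moves=[
    [0,0,0.028,-0.09,0.1022,0.17,0.045],
    [0,0,0.028,-0.09,0.1022,0.17,0.045],
    [0,0,0.028,-0.09,0.1022,0.17,0.045],
    [0,0,0.028,-0.09,0.1022,0.17,0.045],
    [0,0,0.028,-0.09,0.1022,0.17,0.045],
    [0,0,0.028,-0.09,0.1022,0.21,0.045],
    [0,0,0.028,-0.09,0.1022,0.25,0.045],
    [0,0,0.028,-0.09,0.1022,0.272,0.045],
  ],
)

```text
time: 2.58
tcp_pos: [0.5892, -0.0594, 0.0285]
eef_rot: [[-1.0, 0.03, -0.001], [0.03, 1.0, -0.0], [0.001, -0.0, -1.0]]
wrist_force: [-0.7, -0.1, -0.4]
finger_gap: 0.516
grasp_force: 0.0
```

>>> jog_arm(
  moves=[
    [0,0,0,0,0,0,0.045],
    [0,0,0,0,0,0,0.0],
    [0,0,0,0,0,0,0.0],
    [0,0,0,0,0,0,0.0],
    [0,0,0,0,0,0,0.0],
    [0,0,0,0,0,0,0.0],
  ],
)

```text
time: 3.32
tcp_pos: [0.5901, -0.0578, 0.0292]
eef_rot: [[-1.0, 0.028, 0.0], [0.028, 1.0, 0.0], [-0.0, 0.0, -1.0]]
wrist_force: [0.0, -0.7, 0.2]
finger_gap: 0.025
grasp_force: 0.0
```

>>> jog_arm(
  moves=[
    [0,0,0,0,0,0,0.0],
    [0,0,0,0,0,0,0.0],
  ],
)

```text
time: 3.58
tcp_pos: [0.59, -0.0578, 0.029]
eef_rot: [[-1.0, 0.028, -0.0], [0.028, 1.0, -0.0], [0.0, -0.0, -1.0]]
wrist_force: [-0.4, 0.8, -0.5]
finger_gap: 0.002
grasp_force: 0.0
```

```bash
python3 - <<'E'
from h import *
im,c=snap('wrist','w2'); s=bot.get_state(); print(s['tcp_pos'],s['finger_gap'],s['grasp_force'],s['time'])
im2,c2=snap('side','s2')
cv2.imwrite('pics/w2b.png',np.vstack([im[0:260],cv2.resize(im2[150:270,240:432],(640,400))])[:600])
E
```

```text
[ 0.59   -0.0578  0.029 ] -0.00440225711711988 0.0 3.625
```

View pics/w2b.png

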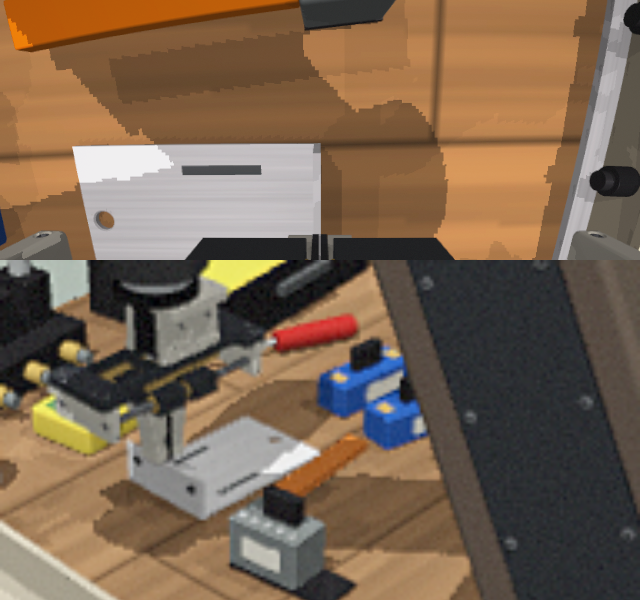

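```bash
python3 - <<'E'
from h import *
st=bot.get_state(); w=cam('wrist',st)
uv=[(72,148),(104,220),(313,145),(321,143),(319,240)]
print(onplane(w,uv,[.004,.004,.04,.04,.01]))
print(proj(w,[[.59,-.0578,.029],[.59,-.0578,.010]]))
im=cv2.imread('pics/w2.png'); cv2.imwrite('pics/w2c.png',cv2.resize(im[130:270,240:400],(800,700))[:600])
E
```

```text
[[ 0.5361 -0.2143  0.004 ]
 [ 0.5851 -0.2032  0.004 ]
 [ 0.5351 -0.0601  0.04  ]
 [ 0.5342 -0.0561  0.04  ]
 [ 0.6003 -0.059   0.01  ]]
[[320.5344 237.1795]
 [320.4071 225.1455]]
```

View pics/w2c.png

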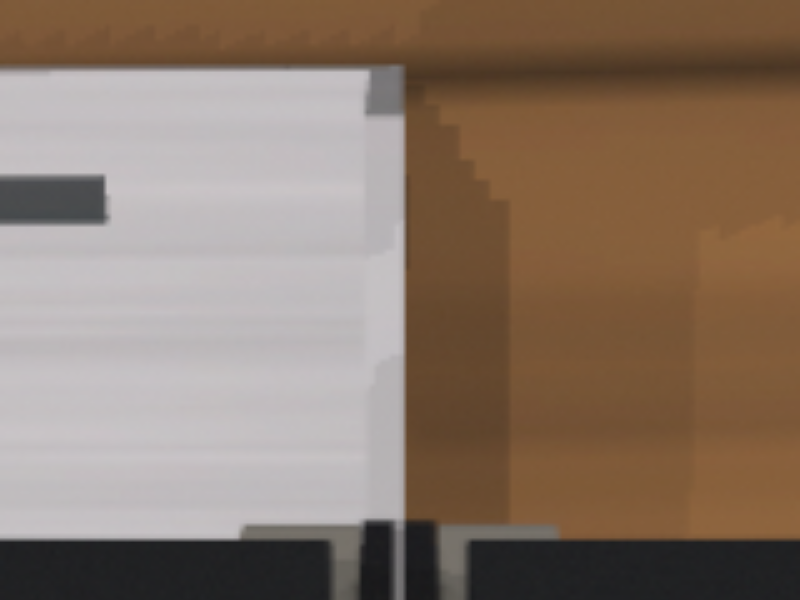

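The flange is visible between the pads at (397,560) in the crop and is centred on the TCP, although the gap reads 0. I'll lift to test the grip.

>>> jog_arm(
  moves=[
    [0,0,0,0,0,-0.01,0.0],
    [0,0,0,0,0,-0.03,0.0],
    [0,0,0,0,0,-0.06,0.0],
    [0,0,0,0,0,-0.11,0.0],
    [0,0,0,0,0,-0.11,0.0],
    [0,0,0,0,0,-0.11,0.0],
  ],
)

```text
time: 4.42
tcp_pos: [0.59, -0.0577, 0.1396]
eef_rot: [[-1.0, 0.028, 0.001], [0.028, 1.0, 0.0], [-0.001, 0.001, -1.0]]
wrist_force: [0.1, -0.2, -0.5]
finger_gap: 0.004
grasp_force: 0.0
```

```bash
python3 - <<'E'
from h import *
im,c=snap('wrist','w3'); s=bot.get_state(); print(s['tcp_pos'],s['finger_gap'],s['grasp_force'],s['time'],s['wrist_force'])
im2,c2=snap('side','s3')
cv2.imwrite('pics/w3b.png',np.vstack([im[0:260],cv2.resize(im2[130:250,240:432],(640,400))])[:600])
E
```

```text
[ 0.5895 -0.0578  0.1388] 0.0011128311864740986 0.0 4.475 [-0.0986 -0.5368 -0.7888]
```

View pics/w3b.png

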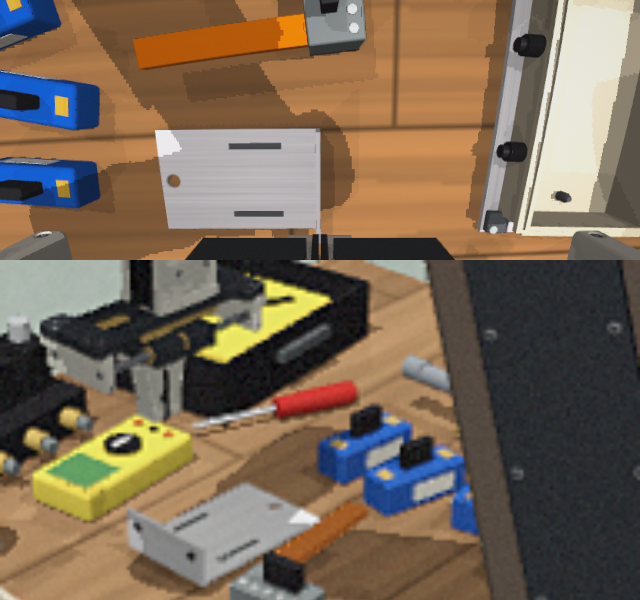

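The lift failed: the bracket stayed on the bench, and the closed tips show at about (289,177) in the side image. The tips seem to sit higher than the stated tool frame says, so I'll check that with both cameras.

```bash
python3 - <<'E'
from h import *
s=bot.get_state(); p=s['tcp_pos']; c=cam('side')
for dz in (-.019,0,.019,.04,.06): print(dz,proj(c,p+[0,0,dz]))
im=cv2.imread('pics/s3.png'); cv2.imwrite('pics/s3c.png',cv2.resize(im[130:200,250:330],(800,700),interpolation=cv2.INTER_CUBIC)[:600])
E
```

```text
-0.019 [[287.5704 186.8523]]
0 [[287.381  181.1691]]
0.019 [[287.1897 175.4104]]
0.04 [[286.976  168.9562]]
0.06 [[286.7704 162.7209]]
```

View pics/s3c.png

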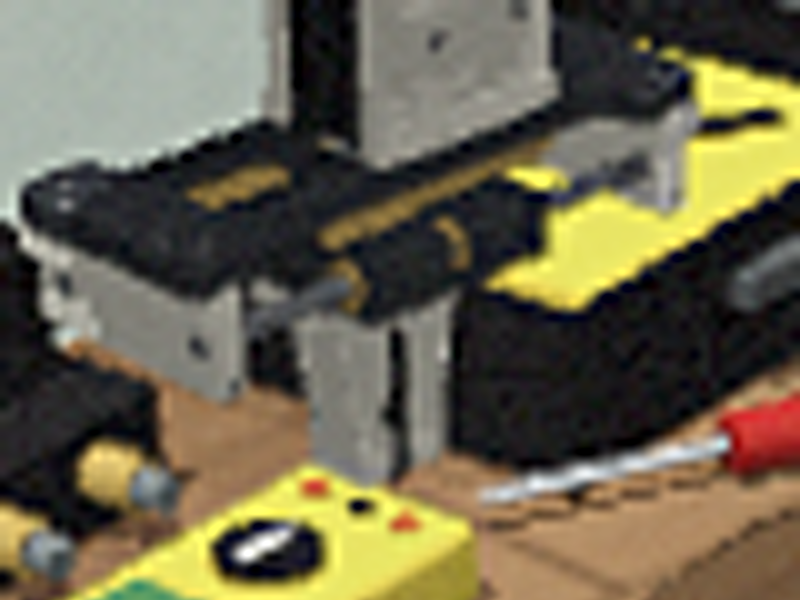

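The side crop has the closed tips at row ≈177. That puts them about 18 mm above the reported TCP, matching the wrist-view depth (0.171 m), so the real grasp point is about 37 mm behind the reported TCP. I'll allow for that from here: tip z = TCP z + 0.018.

>>> jog_arm(
  moves=[
    [0,0,0,0,0,0.03,0.045],
    [0,0,0,0,0,0.03,0.045],
    [0,0,0,0,0,0.03,0.045],
    [0,0,0,0,0,0.03,0.045],
    [0,0,0,0,0,0.08,0.045],
    [0,0,0,0,0,0.12,0.045],
    [0,0,0,0,0,0.14,0.045],
    [0,0,0,0,0,0.146,0.045],
  ],
)

```text
time: 5.52
tcp_pos: [0.5897, -0.0579, -0.0077]
eef_rot: [[-1.0, 0.028, -0.001], [0.028, 1.0, -0.0], [0.001, -0.0, -1.0]]
wrist_force: [0.1, -0.6, 0.2]
finger_gap: 0.508
grasp_force: 0.0
```

>>> jog_arm(
  moves=[
    [0,0,0,0,0,0,0.0],
    [0,0,0,0,0,0,0.0],
    [0,0,0,0,0,0,0.0],
    [0,0,0,0,0,0,0.0],
    [0,0,0,0,0,0,0.0],
    [0,0,0,0,0,0,0.0],
    [0,0,0,0,0,0,0.0],
  ],
)

```text
time: 6.4
tcp_pos: [0.5902, -0.0579, -0.0065]
eef_rot: [[-1.0, 0.027, 0.0], [0.027, 1.0, -0.0], [-0.0, -0.0, -1.0]]
wrist_force: [-2.0, -1.0, 6.3]
finger_gap: 0.042
grasp_force: 30.0
```

The bracket is gripped (gap 0.042, 30 N). I'll lift it, carry it over the box, and turn it by +88°.

>>> jog_arm(
  moves=[
    [0,0,0,0,0,-0.02,0.0],
    [0,0,0,0,0,-0.06,0.0],
    [0,0,0,0,0,-0.11,0.0],
    [0,0,-0.18,0,0.01,-0.16,0.0],
    [0,0,-0.36,0.02,0.05,-0.2,0.0],
    [0,0,-0.54,0.04,0.09,-0.2065,0.0],
    [0,0,-0.72,0.06,0.13,-0.2065,0.0],
    [0,0,-0.9,0.08,0.17,-0.2065,0.0],
  ],
)

```text
time: 7.4
tcp_pos: [0.5134, 0.1155, 0.1991]
eef_rot: [[-0.639, -0.769, -0.001], [-0.769, 0.639, 0.0], [0.0, 0.001, -1.0]]
wrist_force: [0.9, -0.1, -2.5]
finger_gap: 0.045
grasp_force: 30.0
```

```bash
python3 - <<'E'
from h import *
s=bot.get_state(); im2,c2=snap('side','s4'); print(s['finger_gap'],s['grasp_force'])
w,d=rows([.464,.187,.20],down(176.8)); print(w,d)
E
```

```text
0.04509692080955073 29.997263252735138
[ 0.0015  0.0016 -0.6272] [-0.0225  0.0804 -0.0007]
```

>>> jog_arm(
  moves=[
    [0,0,-0.15,-0.006,0.02,0,0.0],
    [0,0,-0.32,-0.012,0.05,0,0.0],
    [0,0,-0.48,-0.0225,0.08,0,0.0],
    [0,0,-0.627,-0.0225,0.08,0,0.0],
    [0,0,-0.627,-0.0225,0.08,0,0.0],
    [0,0,-0.627,-0.0225,0.08,0,0.0],
  ],
)

```text
time: 8.2
tcp_pos: [0.4678, 0.1826, 0.1991]
eef_rot: [[-0.075, -0.997, -0.001], [-0.997, 0.075, -0.0], [0.0, 0.001, -1.0]]
wrist_force: [0.9, -0.7, -2.0]
finger_gap: 0.042
grasp_force: 30.0
```

```bash
python3 - <<'E'
from h import *
s=bot.get_state(); im,c=snap('wrist','w5'); im2,c2=snap('side','s5'); print(s['tcp_pos'],s['eef_rot'][:,1])
cv2.imwrite('pics/w5b.png',np.vstack([im[20:270],cv2.resize(im2[120:300,140:380],(640,480))[:350]]))
print(proj(c,[[.6073,.1795,.024]]))
E
```

```text
[0.4678 0.1826 0.1991] [-0.9972  0.0752  0.0008]
[[194.4274 180.2965]]
```

View pics/w5b.png

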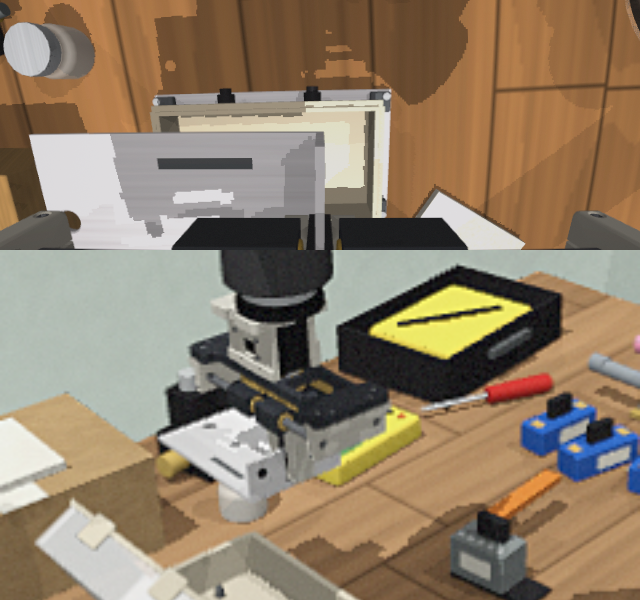

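The composite shows the bracket in hand with its foot corner at (33,155) and its hole at about (74,240) in the wrist image, so it sags about 4.5°. The nest corners are at (154,116) and (390,112). I'll refine the pin from the earlier close picture numerically.

```bash
python3 - <<'E'
from h import *
im=cv2.imread('pics/w3.png',0); print(im[186:206:1,548:578])
st={'tcp_pos':np.array([.5895,-.0578,.1388]),'eef_rot':np.array([[-1,.028,.001],[.028,1,0],[0,.001,-1.]])}
w=cam('wrist',st)
for P in ([.6073,.1795],[.6060,.1790]):
    print(proj(w,[[*P,.010],[*P,.019],[*P,.024]]))
s5={'tcp_pos':np.array([.4678,.1826,.1991]),'eef_rot':bot.get_state()['eef_rot']}; w5=cam('wrist',s5)
a,b=onplane(w5,[(154,116),(390,112)],[.016,.016]); print(a,b,np.linalg.norm(a-b),np.degrees(np.arctan2(*(a-b)[[1,0]])))
im=cv2.imread('pics/w5.png',0); print(im[108:124,146:164]);print(im[104:120,380:398])
E
```

```text
[[228 227 227 227 227 227 227 227 227 227 227 227 227 227 227 227 227 226
  226 226 226 226 226 226 226 226 225 225 225 226]
 [227 227 228 227 227 227 227 227 227 227 227 227 227 227 227 226 226 226
  226 226 226 226 226 226 226 226 226 226 225 225]
 [227 227 227 227 227 227 227 227 227 227 227 227 227 227 227 227 226 226
  226 226 226 226 226 226 226 226 226 225 225 226]
 [227 227 227 227 227 227 227 227 227 227 227 227 226 226 227 226 226 226
  226 226 226 226 226 226 226 225 226 226 225 225]
 [227 227 227 227 227 227 227 227 226 227 227 221 177 214 226 227 226 226
  226 226 225 226 226 226 225 226 226 225 225 225]
 [227 227 227 227 227 207 165 164 165 135 111 107  81 103 125 181 222 226
  226 226 226 225 225 226 226 225 225 225 225 225]
 [227 227 227 226 226 204 147 146 113  60  46  48  47  48  54  79 104 128
  199 226 226 226 226 225 225 225 225 225 225 225]
 [227 227 227 226 213 152 147 132  75  44  47  47  47  49  49  50  52  60
   85 125 151 212 225 225 225 225 225 225 225 225]
 [227 227 222 151 150 147 147 104  51  43  46  45  47  45  45  50  53  56
   60  66  73 171 225 225 
[... 3316 characters left out ...]
119 105  98  83  80  80]
 [109 110 109 111 109 109 111 111 113 168 195 147 116 120 121  92  81  80]
 [ 81  79  74  69  79 102 138 150 124  94 148 133 116 118 120 105  98  83]
 [ 92  92  79  78 139 170 192 203 183 131 106 112 116 116 119 120 119  90]
 [ 97  96  79 120 183 204 204 204 204 185 163 130 116 116 117 120 119 103]
 [ 98  96  89 161 202 207 208 208 209 208 198 146 115 115 115 119 119 118]
 [ 97  96 102 178 212 212 211 212 212 211 191 141 115 116 115 117 118 118]
 [ 97  93  92 173 210 210 211 211 211 200 165 125 115 115 117 118 119 117]
 [ 98  91  85 144 194 207 207 207 207 173 130 115 115 116 119 120 120 118]
 [118 113 113 115 144 178 190 182 166 125 112 115 115 115 117 117 116 117]]
```

>>> jog_arm(
  moves=[
    [0,0,0,0,-0.06,0.02,0.0],
    [0,0,0,0,-0.12,0.05,0.0],
    [0,0,0,0,-0.17,0.07,0.0],
    [0,0,0,0,-0.2,0.07,0.0],
    [0,0,0,0,-0.2,0.07,0.0],
    [0,0,0,0,-0.2,0.07,0.0],
    [0,0,0,0,-0.2,0.07,0.0],
  ],
)

```text
time: 9.18
tcp_pos: [0.6668, 0.1688, 0.1301]
eef_rot: [[-0.072, -0.997, 0.0], [-0.997, 0.072, 0.0], [-0.0, -0.0, -1.0]]
wrist_force: [-0.4, 0.5, -2.5]
finger_gap: 0.042
grasp_force: 30.0
```

```bash
python3 - <<'E'
from h import *
s=bot.get_state(); im,c=snap('wrist','w6'); print(s['tcp_pos'],s['eef_rot'][:,1])
cv2.imwrite('pics/w6b.png',np.vstack([im[60:250],cv2.resize(im[120:240,370:530],(640,480),interpolation=cv2.INTER_CUBIC)[:410]]))
print(proj(c,[[.607,.1795,.024],[.607,.1828,.024]]))
E
```

```text
[0.6668 0.1688 0.1301] [-0.9974  0.0715 -0.0003]
[[386.9407 196.9757]
 [386.9865 200.4619]]
```

View pics/w6b.png

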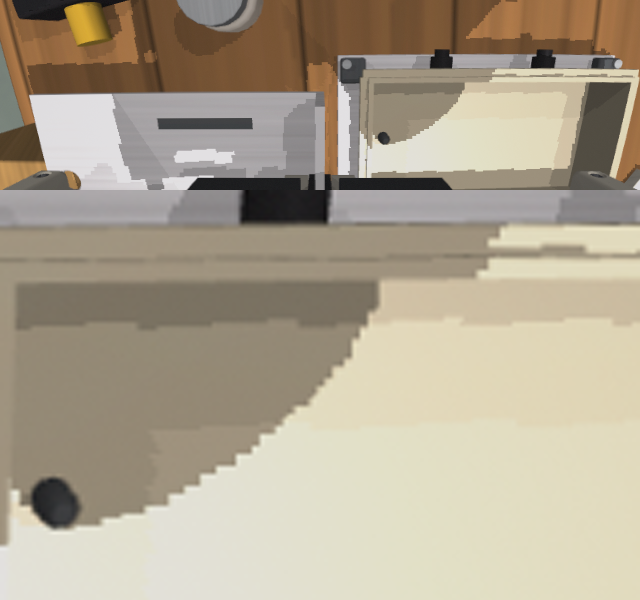

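```bash
python3 - <<'E'
from h import *
s=bot.get_state(); c=cam('wrist',s); im=cv2.imread('pics/w6.png'); g=cv2.cvtColor(im,cv2.COLOR_BGR2GRAY)
sub=g[188:212,372:400]; m=(sub<70); ys,xs=np.nonzero(m); print('blob',xs.min()+372,xs.max()+372,ys.min()+188,ys.max()+188,xs.mean()+372,ys.mean()+188)
u=[xs.mean()+372,ys.mean()+188]; print('pin',onplane(c,[u,u,u],[.014,.017,.020]))
# nest -y edge: light/dark transitions by column
print(onplane(c,[(339,117),(622,117),(366,131),(637,131)],[.016,.016,.054,.054]))
for x in (400,420,480,500,560): print(x,g[110:150,x])
E
```

```text
blob 378 389 192 203 383.19417475728153 197.6990291262136
pin [[0.6086 0.1833 0.014 ]
 [0.6092 0.1823 0.017 ]
 [0.6097 0.1814 0.02  ]]
[[0.6459 0.1068 0.016 ]
 [0.3854 0.1212 0.016 ]
 [0.6281 0.1166 0.054 ]
 [0.4059 0.1291 0.054 ]]
400 [ 85  85  84  85 121 162 168 167 169 171 170 168 166 163 159 161 164 167
 148 143 150 150 149 150 150 149 149 133 142 148 148 149 143 122 114 114
 114 114 114 115]
420 [ 88  87  88  90 120 165 140 139 142 143 143 140 140 137 134 136 138 141
 129 131 149 147 148 149 149 149 142 135 143 147 148 148 138 121 115 114
 115 115 114 115]
480 [ 85  85  85  97 138 168 168 169 171 170 168 168 168 165 163 167 168 168
 128 141 148 147 148 146 147 147 134 147 147 148 148 149 173 192 193 193
 193 192 193 193]
500 [ 85  85  85  86 132 167 167 167 169 169 167 165 166 163 161 164 166 155
 167 206 218 217 218 217 179 147 143 203 218 218 218 218 196 190 191 190
 190 191 190 191]
560 [ 77  77  78  78 123 156 163 163 162 162 160 158 159 156 155 160 159 151
 145 197 215 216 215 190 145 145 161 203 216 216 215 215 191 186 187 187
 187 187 187 186]
```

The zoom shows the pin blob centred at (383.2,197.7), giving a pin at about (0.609,0.182). The nest edges give box origin (0.520,0.187) and yaw −3.2°. I'll move over the pin with the tool tilted to cancel the sag.

>>> jog_arm(
  moves=[
    [0.03,0,0,-0.002,0.05,0,0.0],
    [0.077,0,0,-0.004,0.1,0,0.0],
    [0.077,0,0,-0.007,0.15,0.01,0.0],
    [0.077,0,0,-0.007,0.199,0.02,0.0],
    [0.077,0,0,-0.007,0.199,0.05,0.0],
    [0.077,0,0,-0.007,0.199,0.08,0.0],
    [0.077,0,0,-0.007,0.199,0.09,0.0],
    [0.077,0,0,-0.007,0.199,0.09,0.0],
  ],
)

```text
time: 10.22
tcp_pos: [0.4694, 0.1899, 0.0398]
eef_rot: [[-0.071, -0.995, 0.077], [-0.997, 0.071, -0.006], [0.0, -0.077, -0.997]]
wrist_force: [-0.0, -0.5, -2.0]
finger_gap: 0.043
grasp_force: 30.0
```

```bash
python3 - <<'E'
from h import *
s=bot.get_state(); im,c=snap('wrist','w7'); im2,c2=snap('side','s7'); im3,c3=snap('top','t7'); print(s['tcp_pos'],s['eef_rot'],s['wrist_force'])
E_=s['tcp_pos']-.037*s['eef_rot'][:,2]; print('E',E_)
cv2.imwrite('pics/w7b.png',np.vstack([im[60:260],cv2.resize(im2[190:310,150:310],(640,480),interpolation=cv2.INTER_CUBIC)[:400]]))
E
```

```text
[0.4694 0.1899 0.0398] [[-0.071  -0.9945  0.0766]
 [-0.9975  0.0708 -0.0059]
 [ 0.0005 -0.0768 -0.997 ]] [-0.028  -0.5242 -2.016 ]
E [0.4665 0.1901 0.0767]
```

View pics/w7b.png

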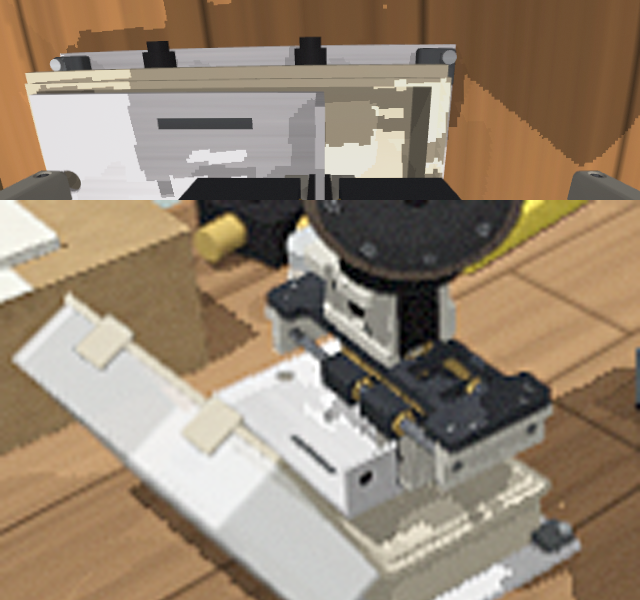

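```bash
python3 - <<'E'
from h import *
c=cam('side'); print(proj(c,[[.609,.182,.05],[.609,.182,.024],[.609,.182,.045]]), onplane(c,[(221,233.8)],[.0502]))
g=cv2.imread('pics/s7.png',0); print(g[226:241,212:230])
a=cv2.imread('pics/side0.png',0); print('orig pin',a[236:256,212:232])
E
```

```text
[[220.6572 237.3409]
 [221.6016 245.045 ]
 [220.84   238.8345]] [[0.622  0.1708 0.0502]]
[[164 160 160 160 160 165 160 167 140 135 133 133 115 106 112 124 106 116]
 [161 161 162 163 163 163 192 174 149 140 137 143 153 142 142 111 107 108]
 [166 165 164 163 164 166 165 176 155 151 148 180 177 201 216 199 113 105]
 [162 165 164 166 165 166 161 159 153 176 172 224 223 248 253 255 196 129]
 [167 166 167 164 161 157 154 175 199 224 222 246 245 243 242 246 255 228]
 [165 162 162 154 151 173 197 219 251 248 245 245 243 239 241 241 241 255]
 [162 160 162 174 197 221 248 230 230 224 221 234 243 241 241 240 227 255]
 [173 176 207 220 245 248 235 178 139 144 147 192 242 241 239 241 246 255]
 [221 224 244 243 241 243 229 178 147 145 145 198 240 242 242 242 245 255]
 [248 245 245 243 241 241 241 229 203 203 207 228 224 237 243 235 245 255]
 [239 240 244 238 237 237 222 221 225 228 225 224 223 222 239 221 237 248]
 [238 235 236 223 222 224 221 221 223 222 223 223 223 224 221 223 225 225]
 [232 220 217 221 224 225 226 224 219 221 221 224 224 223 223 224 226 226]
 [216 215 218 219 221 225 227 227 22
[... 1124 characters left out ...]
 177 177
  173 175]
 [190 148 112 119 141 161 179 189 141  82  60  22 159 182 177 175 177 177
  176 176]
 [208 196 169 159 177 178 178 183 131  72  54  26  95 177 180 176 175 174
  174 175]
 [190 208 208 192 181 173 178 178 156 118  81 123 160 179 179 175 175 174
  179 174]
 [195 202 205 205 197 186 175 176 183 172 152 182 182 180 175 174 174 174
  175 179]
 [217 212 210 197 203 201 185 174 175 178 179 182 176 174 176 177 175 180
  179 186]
 [211 216 212 186 200 206 206 190 173 178 176 176 174 174 172 178 177 184
  186 183]
 [207 210 213 201 207 207 210 189 162 171 179 179 179 178 181 185 188 186
  184 186]
 [216 208 211 215 216 215 206 157 135 145 172 178 187 186 187 186 184 184
  185 186]]
```

The side view shows the hole at (221,233.5), about 13 mm higher than a levelled foot would be. So there was no sag: my hand estimate had left out lens distortion. I'll take the tilt back out and refit the in-hand offset with the proper projection.

```bash
python3 - <<'E'
from h import *
H=cams.camera_params('wrist')['hand_eye']; K,D,_,_=cam('wrist',bot.get_state()); c=(K,D,H[:3,:3],H[:3,3])
# bracket in tool frame: pts (bx,by,bz) -> tool (cx - by?, ...) tool x=-by, tool y=-bx, tool z=-(bz)+t0
def P(q,b):
    b=np.array(b)/1000; cs,sn=np.cos(q[1]),np.sin(q[1]); x,y=cs*b[:,0]-sn*b[:,1],sn*b[:,0]+cs*b[:,1]
    z=b[:,2]-q[2]*b[:,0]; return np.c_[q[0]-y,-x,q[3]-z]
pts=[[155,-50,4],[2,-50,4],[-2,-50,0]]; uv=np.array([(32,155),(316.5,152.8),(325,153)])
from scipy.optimize import least_squares
for h in (-.0065,):
    for q in ([0,0,0,h],): print(proj(c,P(q,pts+[[143,0,4]])))
    r=least_squares(lambda q:np.r_[(proj(c,P([*q,h],pts))-uv).ravel()],[0,0,0]); print(r.x,r.fun)
s=bot.get_state(); print(rows([.4662,.1900,.0398],down(176.8-.9),s))
E
```

```text
[[ 31.351  158.9008]
 [316.5902 156.5537]
 [324.3567 155.2608]
 [ 71.1146 244.9009]]
[ 0.0016 -0.0028  0.0054] [-0.0006 -0.0204  0.3539  0.7001 -0.3662 -0.6984]
(array([-0.0784,  0.0014,  0.0001]), array([0.0008, 0.004 , 0.0006]))
```

>>> jog_arm(
  moves=[
    [-0.0784,0,-0.0175,-0.0011,0.0033,0,0.0],
    [-0.0784,0,-0.0175,-0.0011,0.0033,0,0.0],
    [-0.0784,0,-0.0175,-0.0011,0.0046,0.0165,0.0],
    [-0.0784,0,-0.0175,-0.0011,0.005,0.0215,0.0],
    [-0.0784,0,-0.0175,-0.0011,0.0053,0.026,0.0],
    [-0.0784,0,-0.0175,-0.0011,0.0055,0.029,0.0],
    [-0.0784,0,-0.0175,-0.0011,0.0055,0.029,0.0],
  ],
)

```text
time: 11.25
tcp_pos: [0.4663, 0.1912, 0.0103]
eef_rot: [[-0.054, -0.999, -0.001], [-0.999, 0.054, -0.001], [0.001, 0.001, -1.0]]
wrist_force: [0.3, -0.9, -2.0]
finger_gap: 0.044
grasp_force: 30.0
```

```bash
python3 - <<'E'
from h import *
s=bot.get_state(); print(s['tcp_pos'],s['wrist_force'],s['torque'],s['eef_rot'][:,1])
im2,c2=snap('side','s8'); g=cv2.cvtColor(im2,cv2.COLOR_BGR2GRAY); print(g[232:252,212:230])
print(proj(c2,[[.609,.182,.0203],[.609,.182,.024]]))
E
```

```text
[0.4663 0.1912 0.0103] [ 0.301  -0.8832 -1.976 ] [-0.0054  0.1943  0.036 ] [-0.9985  0.0539  0.0013]
[[163 160 158 156 171 172 174 170 154 145 149 142 146 144 141 144 132 104]
 [158 154 169 190 215 195 178 168 149 136 134 106 123 133 144 139 139 148]
 [171 189 211 228 224 190 178 174 148 151 106  49  73 118 132 140 141 139]
 [212 226 222 192 138 129 174 180 152 147 103  71 121 110 112 130 131 142]
 [221 192 151 132 134 135 163 184 150 139 121  94 106  93 119 111 115 140]
 [151 143 147 143 142 141 164 175 151 139 148 131 108 101 106 121 107 112]
 [146 148 150 151 146 150 141 139 153 146 146 168 147 128 104 114 106 115]
 [149 149 150 153 153 151 134 115 150 146 147 155 153 152 139 115  67 108]
 [148 152 149 150 148 152 154 134 146 150 149 150 151 145 143 171 185 134]
 [149 151 149 150 148 148 148 152 151 147 145 144 140 163 187 216 254 199]
 [148 148 150 149 149 148 152 150 148 147 141 161 187 210 235 237 243 236]
 [150 151 148 150 150 147 148 145 142 165 188 211 236 235 231 229 234 255]
 [148 153 151 150 147 147 138 162 195 219 235 242 235 230 229 228 229 250]
 [147 149 146 149 143 162 191 212 231 224 200 224 226 230 228 229 230 244]
 [142 140 150 165 190 203 230 229 175  93  55 112 187 233 231 229 228 242]
 [168 165 202 205 225 216 210 206 153 111 109  78 187 229 227 226 226 236]
 [208 206 229 219 212 209 211 212 203 187 188 178 213 212 214 220 218 217]
 [215 216 213 212 210 211 209 209 212 213 220 221 216 215 221 222 223 217]
 [202 213 214 213 212 213 213 211 208 212 222 223 221 219 220 222 222 228]
 [217 218 216 214 215 215 211 218 214 219 220 218 219 220 219 219 220 235]]
[[221.7348 246.1288]
 [221.6016 245.045 ]]
```

The hole at (222,246.5) has the dark pin in it and there is no contact force, so I'll lower it home.

>>> jog_arm(
  moves=[
    [0,0,0,0,0,0.003,0.0],
    [0,0,0,0,0,0.005,0.0],
    [0,0,0,0,0,0.007,0.0],
    [0,0,0,0,0,0.0075,0.0],
    [0,0,0,0,0,0.0075,0.0],
  ],
)

```text
time: 11.92
tcp_pos: [0.4663, 0.1912, 0.0034]
eef_rot: [[-0.054, -0.999, -0.001], [-0.999, 0.054, -0.001], [0.001, 0.001, -1.0]]
wrist_force: [-4.5, -0.7, 8.7]
finger_gap: 0.043
grasp_force: 30.0
```

>>> jog_arm(
  moves=[
    [0,0,0,0,0,0,0.03],
    [0,0,0,0,0,0,0.03],
    [0,0,0,0,0,0,0.03],
    [0,0,0,0,0,0,0.03],
    [0,0,0,0,0,-0.03,0.03],
    [0,0,0,0,0,-0.08,0.03],
    [0,0,0,0,0,-0.14,0.03],
    [0,0,0,0,0,-0.197,0.03],
  ],
)

```text
time: 12.92
tcp_pos: [0.4664, 0.1912, 0.2018]
eef_rot: [[-0.054, -0.999, -0.001], [-0.999, 0.054, -0.0], [0.0, 0.001, -1.0]]
wrist_force: [0.9, 1.5, -0.1]
finger_gap: 0.342
grasp_force: 0.0
```

>>> jog_arm(
  moves=[
    [0,0,0,0.06,-0.01,0,0.03],
    [0,0,0,0.4385,-0.0577,0,0.03],
    [0,0,0,0.4385,-0.0577,0,0.03],
    [0,0,0,0.4385,-0.0577,0,0.03],
    [0,0,0,0.4385,-0.0577,0,0.03],
    [0,0,0,0.4385,-0.0577,0,0.03],
    [0,0,0,0.4385,-0.0577,0,0.03],
    [0,0,0,0.4385,-0.0577,0,0.03],
  ],
)

```text
time: 13.92
tcp_pos: [0.4999, -0.2532, 0.1992]
eef_rot: [[-0.059, -0.998, -0.003], [-0.998, 0.059, -0.001], [0.001, 0.003, -1.0]]
wrist_force: [-0.2, 1.1, -0.4]
finger_gap: 0.339
grasp_force: 0.0
```

>>> jog_arm(
  moves=[
    [0,0,0,0,0,0,0.03],
    [0,0,0,0,0,0,0.03],
  ],
)

```text
time: 14.18
tcp_pos: [0.5005, -0.2486, 0.2]
eef_rot: [[-0.053, -0.999, -0.001], [-0.999, 0.053, -0.0], [0.0, 0.001, -1.0]]
wrist_force: [0.8, 0.2, 0.1]
finger_gap: 0.34
grasp_force: 0.0
```

```bash
cat > packs.py <<'E'
from h import *
def packs(im,c):
    hsv=cv2.cvtColor(im,cv2.COLOR_BGR2HSV); blue=cv2.inRange(hsv,(100,120,40),(128,255,255))
    blk=cv2.morphologyEx(blue,cv2.MORPH_CLOSE,np.ones((9,9),np.uint8)); n,lab,st,cen=cv2.connectedComponentsWithStats(blk); out=[]
    yel=cv2.inRange(hsv,(12,100,120),(30,255,255))
    for i in range(1,n):
        if st[i,4]<800: continue
        cnt=cv2.findContours((lab==i).astype(np.uint8),cv2.RETR_EXTERNAL,cv2.CHAIN_APPROX_NONE)[0][0]; hull=np.zeros(im.shape[:2],np.uint8); cv2.fillPoly(hull,[cv2.convexHull(cnt)],1)
        y=cv2.bitwise_and(yel,yel,mask=hull); m,l2,s2,c2=cv2.connectedComponentsWithStats(y)
        ids=[j for j in range(1,m) if s2[j,4]>20]
        ids=sorted(ids,key=lambda j:-s2[j,4])[:2]
        if len(ids)<2: print('blob',cen[i],st[i],len(ids)); continue
        P=onplane(c,c2[ids],[.036]*2); d=P[1]-P[0]; yaw=np.degrees(np.arctan2(-d[0],d[1])); yaw=(yaw+90)%180-90
        out.append((P.mean(0)[:2],yaw,np.linalg.norm(d),c2[ids].ravel()))
    return out
E
python3 - <<'E'
from packs import *
s=bot.get_state(); im,c=snap('wrist','w9'); im3,_=snap('top','t9'); print(s['tcp_pos'],s['eef_rot'][:,1],s['time'])
for p in packs(im,c): print(*p)
E
```

```text
[ 0.5005 -0.2486  0.2   ] [-0.9986  0.0529  0.0014] 14.175
[ 0.4282 -0.3412] 12.37756824635602 0.07634268027302321 [378.8109  41.2388 395.5119 118.869 ]
[ 0.5779 -0.3311] -5.467002290330939 0.07623661482294687 [237.5859  59.7576 239.0427 137.9695]
[ 0.5004 -0.314 ] -12.314858639355748 0.07641663846993631 [322.4404  73.5855 310.4611 149.9281]
```

All three packs measure clearly, with pads 76.3 mm apart on each: A (0.578,−0.331) at −5.5°, B (0.500,−0.314) at −12.3°, C (0.428,−0.341) at 12.4°. I'll pick A.

>>> jog_arm(
  moves=[
    [0,0,0.043,0.04,-0.04,0,0.03],
    [0,0,0.043,0.0783,-0.0817,0.0,0.03],
    [0,0,0.043,0.0783,-0.0817,0.05,0.03],
    [0,0,0.043,0.0783,-0.0817,0.1,0.03],
    [0,0,0.043,0.0783,-0.0817,0.14,0.03],
    [0,0,0.043,0.0783,-0.0817,0.165,0.03],
    [0,0,0.043,0.0783,-0.0817,0.178,0.03],
    [0,0,0.043,0.0783,-0.0817,0.178,0.03],
  ],
)

```text
time: 15.28
tcp_pos: [0.5783, -0.3316, 0.0224]
eef_rot: [[-0.095, -0.995, -0.001], [-0.995, 0.095, -0.001], [0.001, 0.001, -1.0]]
wrist_force: [0.8, -0.2, 0.7]
finger_gap: 0.343
grasp_force: 0.0
```

>>> jog_arm(
  moves=[
    [0,0,0,0,0,0,0.0],
    [0,0,0,0,0,0,0.0],
    [0,0,0,0,0,0,0.0],
    [0,0,0,0,0,0,0.0],
    [0,0,0,0,0,-0.01,0.0],
    [0,0,0,0,0,-0.06,0.0],
    [0,0,0,0,0,-0.11,0.0],
    [0,0,0,0,0,-0.12,0.0],
  ],
)

```text
time: 16.27
tcp_pos: [0.5797, -0.3332, 0.1465]
eef_rot: [[-0.097, -0.995, 0.005], [-0.995, 0.097, -0.003], [0.002, -0.005, -1.0]]
wrist_force: [0.5, 0.5, -3.7]
finger_gap: 0.138
grasp_force: 30.0
```

```bash
python3 - <<'E'
from h import *
s=bot.get_state(); print(s['tcp_pos'],s['finger_gap'],s['grasp_force'],s['wrist_force'])
print(rows([.5795,.1837,.16],down(176.8)))
E
```

```text
[ 0.5797 -0.3332  0.1465] 0.13845577888902663 29.980166852474213 [ 0.5091  0.4926 -3.6876]
(array([-0.0051, -0.0026, -0.041 ]), array([-0.5144,  0.0501, -0.015 ]))
```

>>> jog_arm(
  moves=[
    [0,0,0,-0.02,0,-0.01,0.0],
    [0,0,-0.041,-0.075,0.01,-0.015,0.0],
    [0,0,-0.041,-0.13,0.02,-0.015,0.0],
    [0,0,-0.041,-0.513,0.0482,-0.015,0.0],
    [0,0,-0.041,-0.513,0.0482,-0.015,0.0],
    [0,0,-0.041,-0.513,0.0482,-0.015,0.0],
    [0,0,-0.041,-0.513,0.0482,-0.015,0.0],
    [0,0,-0.041,-0.513,0.0482,-0.015,0.0],
  ],
)

```text
time: 17.27
tcp_pos: [0.5763, 0.1139, 0.1556]
eef_rot: [[-0.056, -0.998, -0.003], [-0.998, 0.056, -0.001], [0.001, 0.003, -1.0]]
wrist_force: [2.5, 0.4, -3.0]
finger_gap: 0.134
grasp_force: 30.0
```

>>> jog_arm(
  moves=[
    [0,0,0,-0.07,0.005,0,0.0],
    [0,0,0,-0.07,0.005,0,0.0],
    [0,0,0,-0.07,0.005,0,0.0],
    [0,0,0,-0.07,0.005,0,0.0],
  ],
)

```text
time: 17.77
tcp_pos: [0.5762, 0.1806, 0.156]
eef_rot: [[-0.057, -0.998, -0.003], [-0.998, 0.057, -0.001], [0.001, 0.003, -1.0]]
wrist_force: [0.4, 0.4, -3.0]
finger_gap: 0.134
grasp_force: 30.0
```

```bash
python3 - <<'E'
from h import *
s=bot.get_state(); print(s['tcp_pos'],s['eef_rot'][:,1],s['finger_gap'],s['grasp_force'])
print(rows([.5795,.1837,.0365],down(176.8)))
E
```

```text
[0.5762 0.1806 0.156 ] [-0.9984  0.0568  0.0025] 0.1337956328226791 29.991117417812347
(array([ 0.0025, -0.0014, -0.0009]), array([-0.0035, -0.0034,  0.1195]))
```

>>> jog_arm(
  moves=[
    [0.0025,0,0,-0.0035,-0.0034,0.04,0.0],
    [0.0025,0,0,-0.0035,-0.0034,0.07,0.0],
    [0.0025,0,0,-0.0035,-0.0034,0.09,0.0],
    [0.0025,0,0,-0.0035,-0.0034,0.105,0.0],
    [0.0025,0,0,-0.0035,-0.0034,0.114,0.0],
    [0.0025,0,0,-0.0035,-0.0034,0.118,0.0],
    [0.0025,0,0,-0.0035,-0.0034,0.119,0.0],
    [0.0025,0,0,-0.0035,-0.0034,0.119,0.0],
  ],
)

```text
time: 18.77
tcp_pos: [0.5805, 0.1851, 0.0381]
eef_rot: [[-0.056, -0.998, 0.002], [-0.998, 0.056, -0.0], [0.0, -0.002, -1.0]]
wrist_force: [1.0, 0.4, -2.5]
finger_gap: 0.134
grasp_force: 30.0
```

>>> jog_arm(
  moves=[
    [0,0,0,0,0,0.001,0.0],
    [0,0,0,0,0,0.0018,0.0],
    [0,0,0,0,0,0.0018,0.022],
    [0,0,0,0,0,0.0018,0.022],
    [0,0,0,0,0,0.0018,0.022],
    [0,0,0,0,0,-0.02,0.022],
    [0,0,0,0,0,-0.07,0.022],
    [0,0,0,0,0,-0.13,0.022],
  ],
)

```text
time: 19.77
tcp_pos: [0.5794, 0.1845, 0.168]
eef_rot: [[-0.056, -0.998, -0.001], [-0.998, 0.056, -0.002], [0.002, 0.001, -1.0]]
wrist_force: [1.7, 0.7, 0.1]
finger_gap: 0.253
grasp_force: 0.0
```

>>> jog_arm(
  moves=[
    [0,0,0,0.05,0.01,-0.025,0.03],
    [0,0,0,0.43,0.0525,-0.025,0.03],
    [0,0,0,0.43,0.0525,-0.025,0.03],
    [0,0,0,0.43,0.0525,-0.025,0.03],
    [0,0,0,0.43,0.0525,-0.025,0.03],
    [0,0,0,0.43,0.0525,-0.025,0.03],
    [0,0,0,0.43,0.0525,-0.025,0.03],
    [0,0,0,0.43,0.0525,-0.025,0.03],
  ],
)

```text
time: 20.78
tcp_pos: [0.5023, -0.2447, 0.1927]
eef_rot: [[-0.06, -0.998, 0.001], [-0.998, 0.06, -0.001], [0.001, -0.001, -1.0]]
wrist_force: [-0.3, -0.2, -0.6]
finger_gap: 0.343
grasp_force: 0.0
```

>>> jog_arm(
  moves=[
    [0,0,0,0,0,0,0.03],
    [0,0,0,0,0,0,0.03],
  ],
)

```text
time: 21.02
tcp_pos: [0.5038, -0.2404, 0.1928]
eef_rot: [[-0.055, -0.998, 0.001], [-0.998, 0.055, -0.001], [0.001, -0.001, -1.0]]
wrist_force: [0.6, 0.3, 0.1]
finger_gap: 0.341
grasp_force: 0.0
```

```bash
python3 - <<'E'
from packs import *
s=bot.get_state(); im,c=snap('wrist','w11'); im3,ct=snap('top','t11'); im4,cs=snap('side','s11'); print(s['tcp_pos'],s['eef_rot'][:,1],s['time'])
for p in packs(im,c): print(*p)
print('top');
for p in packs(im3,ct): print(*p)
E
```

```text
[ 0.5038 -0.2404  0.1928] [-0.9985  0.055  -0.0012] 21.025
[ 0.4281 -0.3412] 12.435385071181813 0.07629170082710225 [383.7336  30.3785 400.9185 110.5326]
[ 0.5002 -0.314 ] -12.42908578727058 0.0763086622523519 [325.8696  63.913  313.3911 142.7039]
top
blob [106.5547 139.0767] [ 89 118  37  43 860] 0
[ 0.3067 -0.6455] 11.105158975989852 0.0844164261054667 [523.5759 239.4869 497.092  245.0115]
```

>>> jog_arm(
  moves=[
    [0,0,0.1614,0.04,0,0,0.03],
    [0,0,0.1614,0.0737,-0.0004,0.0,0.03],
    [0,0,0.1614,0.0737,-0.0004,0.05,0.03],
    [0,0,0.1614,0.0737,-0.0004,0.1,0.03],
    [0,0,0.1614,0.0737,-0.0004,0.14,0.03],
    [0,0,0.1614,0.0737,-0.0004,0.16,0.03],
    [0,0,0.1614,0.0737,-0.0004,0.171,0.03],
    [0,0,0.1614,0.0737,-0.0004,0.171,0.03],
  ],
)

```text
time: 22.18
tcp_pos: [0.5006, -0.3147, 0.0221]
eef_rot: [[-0.214, -0.977, 0.001], [-0.977, 0.214, -0.001], [0.001, -0.001, -1.0]]
wrist_force: [0.5, -0.2, 0.0]
finger_gap: 0.343
grasp_force: 0.0
```

>>> jog_arm(
  moves=[
    [0,0,0,0,0,0,0.0],
    [0,0,0,0,0,0,0.0],
    [0,0,0,0,0,0,0.0],
    [0,0,0,0,0,0,0.0],
    [0,0,0,0,0,-0.01,0.0],
    [0,0,0,0,0,-0.06,0.0],
    [0,0,0,0,0,-0.11,0.0],
    [0,0,0,0,0,-0.134,0.0],
  ],
)

```text
time: 23.18
tcp_pos: [0.5009, -0.3156, 0.1595]
eef_rot: [[-0.216, -0.976, 0.005], [-0.976, 0.216, -0.002], [0.001, -0.005, -1.0]]
wrist_force: [0.5, 0.1, -2.7]
finger_gap: 0.132
grasp_force: 30.0
```

```bash
python3 - <<'E'
from h import *
s=bot.get_state(); print(s['tcp_pos'],s['finger_gap'],s['grasp_force'],s['wrist_force'])
print(rows([.5356,.1861,.156],down(176.8)))
E
```

```text
[ 0.5009 -0.3156  0.1595] 0.1324790838529446 29.984367191791534 [ 0.4606  0.1421 -2.689 ]
(array([-0.0053, -0.0016, -0.1614]), array([-0.4974,  0.0742,  0.0026]))
```

>>> jog_arm(
  moves=[
    [0,0,-0.05,-0.05,0.0075,0,0.0],
    [0,0,-0.1614,-0.4974,0.0742,0,0.0],
    [0,0,-0.1614,-0.4974,0.0742,0,0.0],
    [0,0,-0.1614,-0.4974,0.0742,0,0.0],
    [0,0,-0.1614,-0.4974,0.0742,0,0.0],
    [0,0,-0.1614,-0.4974,0.0742,0,0.0],
    [0,0,-0.1614,-0.4974,0.0742,0,0.0],
    [0,0,-0.1614,-0.4974,0.0742,0,0.0],
  ],
)

```text
time: 24.18
tcp_pos: [0.5334, 0.1739, 0.1562]
eef_rot: [[-0.056, -0.998, 0.002], [-0.998, 0.056, -0.0], [0.0, -0.002, -1.0]]
wrist_force: [0.8, 0.0, -1.7]
finger_gap: 0.132
grasp_force: 30.0
```

>>> jog_arm(
  moves=[
    [0,0,0,-0.02,0,0,0.0],
    [0,0,0,-0.02,0,0,0.0],
    [0,0,0,-0.02,0,0,0.0],
  ],
)

```text
time: 24.55
tcp_pos: [0.5344, 0.1908, 0.1555]
eef_rot: [[-0.057, -0.998, 0.0], [-0.998, 0.057, -0.001], [0.001, -0.001, -1.0]]
wrist_force: [-0.0, -0.8, -2.7]
finger_gap: 0.138
grasp_force: 30.0
```

```bash
python3 - <<'E'
from h import *
s=bot.get_state(); print(s['tcp_pos'],s['eef_rot'][:,1],s['finger_gap'],s['grasp_force'])
print(rows([.5356,.1861,.0365],down(176.8)))
E
```

```text
[0.5344 0.1908 0.1555] [-0.9984  0.0566 -0.0006] 0.13781766472694992 29.99138206243515
(array([-0.0006, -0.0011, -0.0008]), array([ 0.0045, -0.0014,  0.119 ]))
```

>>> jog_arm(
  moves=[
    [0,0,0,0.0045,-0.0014,0.04,0.0],
    [0,0,0,0.0045,-0.0014,0.07,0.0],
    [0,0,0,0.0045,-0.0014,0.09,0.0],
    [0,0,0,0.0045,-0.0014,0.105,0.0],
    [0,0,0,0.0045,-0.0014,0.114,0.0],
    [0,0,0,0.0045,-0.0014,0.118,0.0],
    [0,0,0,0.0045,-0.0014,0.119,0.0],
    [0,0,0,0.0045,-0.0014,0.119,0.0],
  ],
)

```text
time: 25.55
tcp_pos: [0.5363, 0.1874, 0.037]
eef_rot: [[-0.056, -0.998, 0.002], [-0.998, 0.056, -0.0], [0.0, -0.002, -1.0]]
wrist_force: [-0.5, 0.6, -2.2]
finger_gap: 0.134
grasp_force: 30.0
```

>>> jog_arm(
  moves=[
    [0,0,0,0,0,0.0008,0.0],
    [0,0,0,0,0,0.0008,0.0],
    [0,0,0,0,0,0.0008,0.022],
    [0,0,0,0,0,0.0008,0.022],
    [0,0,0,0,0,0.0008,0.022],
    [0,0,0,0,0,-0.02,0.022],
    [0,0,0,0,0,-0.07,0.022],
    [0,0,0,0,0,-0.13,0.022],
  ],
)

```text
time: 26.55
tcp_pos: [0.5352, 0.1868, 0.167]
eef_rot: [[-0.056, -0.998, -0.001], [-0.998, 0.056, -0.002], [0.002, 0.001, -1.0]]
wrist_force: [1.4, 0.4, 0.0]
finger_gap: 0.246
grasp_force: 0.0
```

>>> jog_arm(
  moves=[
    [0,0,0,0.05,0.001,-0.025,0.03],
    [0,0,0,0.43,0.008,-0.025,0.03],
    [0,0,0,0.43,0.008,-0.025,0.03],
    [0,0,0,0.43,0.008,-0.025,0.03],
    [0,0,0,0.43,0.008,-0.025,0.03],
    [0,0,0,0.43,0.008,-0.025,0.03],
    [0,0,0,0.43,0.008,-0.025,0.03],
    [0,0,0,0.43,0.008,-0.025,0.03],
  ],
)

```text
time: 27.55
tcp_pos: [0.5028, -0.2451, 0.1914]
eef_rot: [[-0.061, -0.998, 0.0], [-0.998, 0.061, -0.001], [0.001, -0.0, -1.0]]
wrist_force: [0.7, 0.1, -0.2]
finger_gap: 0.347
grasp_force: 0.0
```

>>> jog_arm(
  moves=[
    [0,0,0,0,0,0,0.03],
    [0,0,0,0,0,0,0.03],
  ],
)

```text
time: 27.8
tcp_pos: [0.504, -0.2406, 0.1918]
eef_rot: [[-0.055, -0.998, 0.001], [-0.998, 0.055, -0.001], [0.001, -0.001, -1.0]]
wrist_force: [-0.3, -0.6, -0.6]
finger_gap: 0.342
grasp_force: 0.0
```

```bash
python3 - <<'E'
from packs import *
s=bot.get_state(); im,c=snap('wrist','w12'); im3,ct=snap('top','t12'); im4,cs=snap('side','s12'); print(s['tcp_pos'],s['eef_rot'][:,1],s['time'])
for p in packs(im,c): print(*p, rows([*p[0],.0215],down(p[1]+180),s))
E
```

```text
[ 0.504  -0.2406  0.1918] [-0.9985  0.0548 -0.0012] 27.8
[ 0.4282 -0.3412] 12.293784203990185 0.07623493583116367 [384.2477  30.2991 401.2446 110.6793] (array([-0.0011, -0.0007, -0.2694]), array([0.1046, 0.0704, 0.1703]))
```

>>> jog_arm(
  moves=[
    [0,0,-0.135,0.05,0.03,0,0.03],
    [0,0,-0.2694,0.1046,0.0704,0.0,0.03],
    [0,0,-0.2694,0.1046,0.0704,0.05,0.03],
    [0,0,-0.2694,0.1046,0.0704,0.1,0.03],
    [0,0,-0.2694,0.1046,0.0704,0.14,0.03],
    [0,0,-0.2694,0.1046,0.0704,0.16,0.03],
    [0,0,-0.2694,0.1046,0.0704,0.17,0.03],
    [0,0,-0.2694,0.1046,0.0704,0.17,0.03],
  ],
)

```text
time: 28.95
tcp_pos: [0.4284, -0.3418, 0.022]
eef_rot: [[0.213, -0.977, 0.001], [-0.977, -0.213, -0.001], [0.001, -0.001, -1.0]]
wrist_force: [-0.2, 0.6, 0.6]
finger_gap: 0.34
grasp_force: 0.0
```

>>> jog_arm(
  moves=[
    [0,0,0,0,0,0,0.0],
    [0,0,0,0,0,0,0.0],
    [0,0,0,0,0,0,0.0],
    [0,0,0,0,0,0,0.0],
    [0,0,0,0,0,-0.01,0.0],
    [0,0,0,0,0,-0.06,0.0],
    [0,0,0,0,0,-0.11,0.0],
    [0,0,0,0,0,-0.134,0.0],
  ],
)

```text
time: 29.95
tcp_pos: [0.4284, -0.3426, 0.1592]
eef_rot: [[0.212, -0.977, 0.004], [-0.977, -0.212, -0.002], [0.003, -0.004, -1.0]]
wrist_force: [-1.1, -0.2, -3.1]
finger_gap: 0.136
grasp_force: 30.0
```

```bash
python3 - <<'E'
from h import *
s=bot.get_state(); print(s['tcp_pos'],s['finger_gap'],s['grasp_force'],s['wrist_force'])
print(rows([.4916,.1886,.156],down(176.8)))
E
```

```text
[ 0.4284 -0.3426  0.1592] 0.13587090318689077 29.998855590820312 [-1.0663 -0.2319 -3.0513]
(array([-0.0042, -0.0026,  0.2693]), array([-0.5058, -0.1743,  0.0022]))
```

>>> jog_arm(
  moves=[
    [0,0,0.05,-0.05,-0.0172,0,0.0],
    [0,0,0.2693,-0.5058,-0.1743,0,0.0],
    [0,0,0.2693,-0.5058,-0.1743,0,0.0],
    [0,0,0.2693,-0.5058,-0.1743,0,0.0],
    [0,0,0.2693,-0.5058,-0.1743,0,0.0],
    [0,0,0.2693,-0.5058,-0.1743,0,0.0],
    [0,0,0.2693,-0.5058,-0.1743,0,0.0],
    [0,0,0.2693,-0.5058,-0.1743,0,0.0],
  ],
)

```text
time: 30.95
tcp_pos: [0.4843, 0.1381, 0.1561]
eef_rot: [[-0.056, -0.998, 0.001], [-0.998, 0.056, -0.001], [0.0, -0.001, -1.0]]
wrist_force: [1.3, -0.6, -1.8]
finger_gap: 0.135
grasp_force: 30.0
```

>>> jog_arm(
  moves=[
    [0,0,0,-0.045,0.0,0,0.0],
    [0,0,0,-0.045,0.0,0,0.0],
    [0,0,0,-0.045,0.0,0,0.0],
    [0,0,0,-0.045,0.0,0,0.0],
  ],
)

```text
time: 31.45
tcp_pos: [0.487, 0.1801, 0.1556]
eef_rot: [[-0.057, -0.998, 0.001], [-0.998, 0.057, -0.001], [0.001, -0.001, -1.0]]
wrist_force: [0.3, 0.5, -2.0]
finger_gap: 0.134
grasp_force: 30.0
```

```bash
python3 - <<'E'
from h import *
s=bot.get_state(); print(s['tcp_pos'],s['eef_rot'][:,1],s['finger_gap'],s['grasp_force'])
print(rows([.4916,.1886,.0365],down(176.8)))
E
```

```text
[0.487  0.1801 0.1556] [-0.9984  0.0569 -0.0008] 0.13363132289736296 29.999552965164185
(array([-0.0008, -0.0008, -0.0011]), array([-0.0088, -0.004 ,  0.1191]))
```

>>> jog_arm(
  moves=[
    [0,0,0,-0.0088,-0.0035,0.03,0.0],
    [0,0,0,-0.0088,-0.0035,0.065,0.0],
    [0,0,0,-0.0088,-0.0035,0.085,0.0],
    [0,0,0,-0.0088,-0.0035,0.1,0.0],
    [0,0,0,-0.0088,-0.0035,0.112,0.0],
    [0,0,0,-0.0088,-0.0035,0.118,0.0],
    [0,0,0,-0.0088,-0.0035,0.1195,0.0],
    [0,0,0,-0.0088,-0.0035,0.1195,0.0],
  ],
)

```text
time: 32.45
tcp_pos: [0.4917, 0.19, 0.0364]
eef_rot: [[-0.056, -0.998, 0.002], [-0.998, 0.056, -0.0], [0.0, -0.002, -1.0]]
wrist_force: [0.3, 0.4, -2.0]
finger_gap: 0.137
grasp_force: 30.0
```

>>> jog_arm(
  moves=[
    [0,0,0,0,0,0.0006,0.0],
    [0,0,0,0,0,0.0006,0.0],
    [0,0,0,0,0,0.0006,0.022],
    [0,0,0,0,0,0.0006,0.022],
    [0,0,0,0,0,0.0006,0.022],
    [0,0,0,0,0,-0.02,0.022],
    [0,0,0,0,0,-0.07,0.022],
    [0,0,0,0,0,-0.13,0.03],
  ],
)

```text
time: 33.45
tcp_pos: [0.4905, 0.1892, 0.1665]
eef_rot: [[-0.056, -0.998, -0.001], [-0.998, 0.056, -0.002], [0.002, 0.001, -1.0]]
wrist_force: [0.6, 2.0, 0.2]
finger_gap: 0.31
grasp_force: 0.0
```

>>> jog_arm(
  moves=[
    [0,0,0,-0.01,-0.03,-0.05,0.03],
    [0,0,0,-0.01,-0.03,-0.08,0.03],
    [0,0,0,-0.01,-0.03,-0.08,0.03],
    [0,0,0,-0.01,-0.03,-0.08,0.03],
  ],
)

```text
time: 33.95
tcp_pos: [0.5211, 0.1979, 0.2452]
eef_rot: [[-0.056, -0.998, 0.0], [-0.998, 0.056, -0.001], [0.001, -0.0, -1.0]]
wrist_force: [0.1, 0.0, -0.5]
finger_gap: 0.343
grasp_force: 0.0
```

```bash
python3 - <<'E'
import packs as pk
from h import *
s=bot.get_state(); im,c=snap('wrist','w13'); im3,ct=snap('top','t13'); im4,cs=snap('side','s13'); print(s['tcp_pos'],s['eef_rot'][:,1],s['time'])
hsv=cv2.cvtColor(im,cv2.COLOR_BGR2HSV); yel=cv2.inRange(hsv,(12,100,120),(30,255,255)); n,l,st,ce=cv2.connectedComponentsWithStats(yel)
O=np.array([.5201,.187]);a=np.radians(-3.2);Rb=np.array([[np.cos(a),-np.sin(a)],[np.sin(a),np.cos(a)]])
for i in range(1,n):
    if 15<st[i,4]<600:
        P=onplane(c,[ce[i]],[.05])[0][:2]; print(st[i],(P-O)@Rb*1000)
cv2.imwrite('pics/w13b.png',cv2.resize(im[60:240,140:480],(800,424),interpolation=cv2.INTER_CUBIC))
E
```

```text
[0.5211 0.1979 0.2452] [-0.9984  0.0561 -0.0001] 33.95
[305   0   9   4  30] [  11.0559 -165.6425]
[335   0  12   2  19] [ -20.067  -166.6387]
[ 47   5  23  21 294] [ 283.7678 -160.6201]
[365  57  15  37 109] [-52.7724 -85.5123]
[258 125  14  11 144] [ 62.4309 -34.2992]
[299 124  14  11 152] [ 16.3579 -35.6306]
[339 124  14  11 151] [-28.336  -35.6463]
[  0 133   3  10  18] [385.1106 -29.9989]
[260 191  13  10 129] [64.0917 41.8718]
[300 190  13  10 130] [16.6065 40.6397]
[338 190  13  10 127] [-28.2593  40.8083]
[280 216  23   1  23] [35.0407 67.6194]
[245 268   6  45 131] [ 94.9673 170.5565]
[390 270   4  39  97] [-93.3678 169.7741]
[504 398  25   2  31] [-306.674   370.5404]
```

View pics/w13b.png

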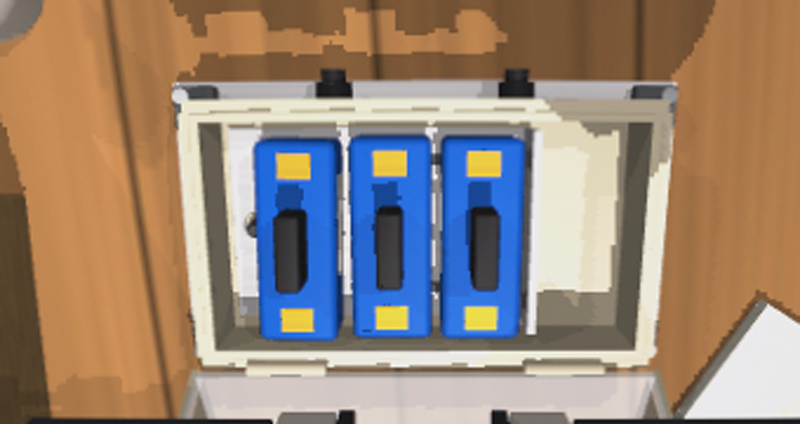

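The view shows three packs upright on the foot between flange and pin, at box x ≈ 62, 16 and −28 and y ≈ +3, with the bracket flat and the pin visible at (250,225). Next is the module, starting with a nearer look.

>>> jog_arm(
  moves=[
    [0,0,0,0.2116,0.0593,0.045,0.03],
    [0,0,0,0.2116,0.0593,0.045,0.03],
    [0,0,0,0.2116,0.0593,0.045,0.03],
    [0,0,0,0.2116,0.0593,0.045,0.03],
    [0,0,0,0.2116,0.0593,0.045,0.03],
    [0,0,0,0.2116,0.0593,0.045,0.03],
  ],
)

```text
time: 34.85
tcp_pos: [0.4508, -0.0098, 0.201]
eef_rot: [[-0.056, -0.998, 0.001], [-0.998, 0.056, -0.001], [0.001, -0.001, -1.0]]
wrist_force: [0.4, 0.0, -0.2]
finger_gap: 0.342
grasp_force: 0.0
```

```bash
python3 - <<'E'
from h import *
s=bot.get_state(); im,c=snap('wrist','w14'); print(s['tcp_pos'],s['eef_rot'][:,1],s['time'])
hsv=cv2.cvtColor(im,cv2.COLOR_BGR2HSV)
og=cv2.inRange(hsv,(5,180,200),(18,255,255)); og[236:]=0
n,l,st,ce=cv2.connectedComponentsWithStats(og); i=1+np.argmax(st[1:,4]); print(st[i],ce[i])
cnt=cv2.findContours((l==i).astype(np.uint8),0,1)[0][0]; r=cv2.minAreaRect(cnt); B=cv2.boxPoints(r); print(B); print(onplane(c,B,[.053]*4))
q=[.4346,-.0496,np.radians(-86)]; R=Rn.from_euler('z',q[2]).as_matrix()
M=np.array([[-26,-32,52],[-26,39,52],[18,39,52],[18,-32,52],[0,0,78]])/1000
pp=proj(c,M@R.T+[q[0],q[1],0]); print(pp)
x0,y0=(pp.min(0)-12).astype(int); x1,y1=(pp.max(0)+12).astype(int)
crop=im[max(y0,0):y1,x0:x1]; print('crop',x0,max(y0,0),crop.shape)
cv2.imwrite('pics/w14b.png',cv2.resize(crop,None,fx=6,fy=6,interpolation=cv2.INTER_CUBIC)[:600,:800])
E
```

```text
[ 0.4508 -0.0098  0.201 ] [-0.9984  0.0563 -0.0011] 34.85
[291 101  19  26 282] [297.961  114.4716]
[[289.8648 101.1892]
 [304.7838  98.7027]
 [309.     124.    ]
 [294.0811 126.4865]]
[[ 0.4752 -0.0881  0.053 ]
 [ 0.4608 -0.0896  0.053 ]
 [ 0.4583 -0.0656  0.053 ]
 [ 0.473  -0.0641  0.053 ]]
[[368.6627 160.8597]
 [298.7444 169.5715]
 [292.3049 125.7378]
 [364.7333 116.42  ]
 [335.3332 142.3001]]
crop 280 104 (77, 100, 3)
```

```bash
python3 - <<'E'
from h import *
s=bot.get_state(); c=cam('wrist',s); im=cv2.imread('pics/w14.png'); hsv=cv2.cvtColor(im,cv2.COLOR_BGR2HSV)
og=cv2.inRange(hsv,(5,200,120),(16,255,255)); og[236:]=0
n,l,st,ce=cv2.connectedComponentsWithStats(og)
for i in range(1,n):
    if st[i,4]>150: print(st[i],ce[i])
i=1+np.argmax(st[1:,4])
L=[];Rr=[]
for y in range(st[i,1]+3,st[i,1]+st[i,3]-3,6):
    xs=np.nonzero(l[y]==i)[0]; L.append((xs.min()-.5,y)); Rr.append((xs.max()+.5,y))
PL=onplane(c,L,[.053]*len(L));PR=onplane(c,Rr,[.053]*len(L)); 
for P in (PL,PR): k=np.polyfit(P[:,1],P[:,0],1); print('slope',k,np.degrees(np.arctan(k[0])),np.std(P[:,0]-np.polyval(k,P[:,1])))
g=hsv[:,:,2]; sub=g[112:176,290:375]; m=(sub<55).astype(np.uint8); n,l2,st2,ce2=cv2.connectedComponentsWithStats(m)
for j in range(1,n):
    if st2[j,4]>40: print('dark',st2[j],ce2[j]+[290,112])
print(sub[::3,::3])
E
```

```text
[ 274    0   42  127 2741] [294.9416  56.5622]
slope [-0.0911  0.4675] -5.207691872820905 0.00017244500195340347
slope [-0.0875  0.446 ] -5.000487970943366 0.00027497379164048735
dark [ 70   1  15  40 299] [370.4482 130.5819]
dark [ 27  20  40  20 604] [335.9752 141.4371]
[[173 241 241 241 239 187 187 186 171 124 125 126 125 119 116 113 113 116
  115 113 116 129 122  84 118 133 130 104  98]
 [173 241 241 241 240 187 187 187 182 124 125 125 124 119 116 113 114 116
  114 114  97  89  76  63  37  37  38  36  38]
 [175 233 241 241 241 239 188 187 187 123 126 126 126 100  88  69  63  64
   68  71  69  78  93  95 102  74  38  37  38]
 [176 176 241 241 241 241 187 188 187  63  62  62  64  66  73  90  98 100
  103 102 103 103 103 103 103  79  38  38  37]
 [176 184 241 241 241 241 232 116 101  97  98 103 102 103 103 103 103 103
  103 103 103 103 103 102 103  88  36  38  36]
 [176 173 127 118 136 151 155 144 103 103 103 103 103 103 103 103 103 103
  103 103 102 102 103 103 102  99  37  37  38]
 [176 172 157 157 157 157 157 157 104 102 103 103 103 103 103 102 103 103
  103 103 103 103 103 103 1
[... 1135 characters left out ...]
236 197 163 213 238 228 155 101 131 135  95  96
   95  94  94  95  96  94  94  86  94 183 186]
 [177 177 175 113 164 213 237 163 164 164 164 163 164 102 102  94  94  94
   86  80 100 123 184 140 141 190 186 183 185]
 [176 176 174 162 163 163 163 163 163 107 163 147 135 129 108 142 152 158
  165 177 177 184 185 141 140 191 185 183 185]
 [176 176 174 165 147 133 122 115 160 155 158 160 161 161 158 142 169 178
  181 179 178 182 184 143 139 190 185 181 185]
 [176 176 174 171 164 162 163 167 180 174 177 180 181 180 176 160 169 177
  181 180 179 183 184 143 139 190 185 182 184]
 [181 197 192 176 179 180 180 185 188 182 177 180 181 179 178 160 168 178
  181 179 180 183 184 145 137 190 185 181 185]]
```

```bash
python3 - <<'E'
from h import *
s=bot.get_state(); c=cam('wrist',s)
P=onplane(c,[(335.98,141.44)],[.078])[0]; print('rib',P)
print(rows([P[0],P[1],.100],down(95.1),s))
E
```

```text
rib [ 0.4342 -0.0499  0.078 ]
(array([-0.0015,  0.0003,  1.4261]), array([0.0413, 0.0146, 0.1011]))
```

>>> jog_arm(
  moves=[
    [0,0,0.18,0.02,0.007,0.02,0.03],
    [0,0,0.36,0.0413,0.0146,0.05,0.03],
    [0,0,0.54,0.0413,0.0146,0.08,0.03],
    [0,0,0.72,0.0413,0.0146,0.1,0.03],
    [0,0,0.9,0.0413,0.0146,0.101,0.03],
    [0,0,1.08,0.0413,0.0146,0.101,0.03],
    [0,0,1.26,0.0413,0.0146,0.101,0.03],
    [0,0,1.426,0.0413,0.0146,0.101,0.03],
  ],
)

```text
time: 35.9
tcp_pos: [0.4345, -0.0494, 0.1]
eef_rot: [[-0.996, -0.085, 0.001], [-0.085, 0.996, -0.001], [-0.001, -0.001, -1.0]]
wrist_force: [-0.1, -0.3, -0.7]
finger_gap: 0.342
grasp_force: 0.0
```

>>> jog_arm(
  moves=[
    [0,0,0,0,0,0,0.03],
    [0,0,0,0,0,0,0.03],
    [0,0,0,0,0,0,0.03],
  ],
)

```text
time: 36.28
tcp_pos: [0.434, -0.0501, 0.1001]
eef_rot: [[-0.996, -0.091, 0.001], [-0.091, 0.996, -0.001], [-0.001, -0.001, -1.0]]
wrist_force: [-0.5, 0.1, -0.1]
finger_gap: 0.341
grasp_force: 0.0
```

```bash
python3 - <<'E'
from h import *
s=bot.get_state(); print(s['tcp_pos'],s['eef_rot'][:,1],rows([.4342,-.0499,.037],down(95.1),s))
im,c=snap('wrist','w15'); hsv=cv2.cvtColor(im,cv2.COLOR_BGR2HSV); og=cv2.inRange(hsv,(5,200,120),(16,255,255)); og[236:]=0
print(cv2.connectedComponentsWithStats(og)[2][:4])
E
```

```text
[ 0.434  -0.0501  0.1001] [-0.0912  0.9958 -0.0008] (array([-0.0008,  0.001 ,  0.0023]), array([-0.0002,  0.0003,  0.0631]))
[[     0      0    640    400 254565]
 [   124    227    173      9   1435]]
```

>>> jog_arm(
  moves=[
    [0,0,0,0,0,0.035,0.03],
    [0,0,0,0,0,0.057,0.03],
    [0,0,0,0,0,0.063,0.03],
    [0,0,0,0,0,0.063,0.0],
    [0,0,0,0,0,0.063,0.0],
    [0,0,0,0,0,0.063,0.0],
    [0,0,0,0,0,0.063,0.0],
    [0,0,0,0,0,0.05,0.0],
  ],
)

```text
time: 37.33
tcp_pos: [0.4328, -0.0507, 0.0498]
eef_rot: [[-0.996, -0.088, -0.002], [-0.088, 0.996, -0.001], [0.002, -0.001, -1.0]]
wrist_force: [-0.5, 1.3, -3.4]
finger_gap: 0.129
grasp_force: 30.0
```

>>> jog_arm(
  moves=[
    [0,0,0,0,0,-0.04,0.0],
    [0,0,0,0,0.03,-0.09,0.0],
    [0,0,-0.18,-0.005,0.08,-0.13,0.0],
    [0,0,-0.36,-0.01,0.13,-0.13,0.0],
    [0,0,-0.54,-0.02,0.18,-0.13,0.0],
    [0,0,-0.72,-0.025,0.22,-0.13,0.0],
    [0,0,-0.9,-0.03,0.25,-0.13,0.0],
    [0,0,-1.08,-0.033,0.2514,-0.13,0.0],
  ],
)

```text
time: 38.33
tcp_pos: [0.4441, 0.2047, 0.1803]
eef_rot: [[-0.384, -0.923, 0.001], [-0.923, 0.384, -0.001], [0.0, -0.001, -1.0]]
wrist_force: [-0.1, -0.2, -2.7]
finger_gap: 0.138
grasp_force: 30.0
```

>>> jog_arm(
  moves=[
    [0,0,-0.18,0,0,0,0.0],
    [0,0,-0.346,0,0,0,0.0],
    [0,0,-0.346,0,0,0,0.0],
    [0,0,-0.346,0,0,0,0.0],
  ],
)

```text
time: 38.83
tcp_pos: [0.4442, 0.2029, 0.1802]
eef_rot: [[-0.06, -0.998, 0.001], [-0.998, 0.06, -0.001], [0.001, -0.001, -1.0]]
wrist_force: [-0.1, -0.0, -3.7]
finger_gap: 0.132
grasp_force: 30.0
```

```bash
python3 - <<'E'
from h import *
s=bot.get_state(); print(s['tcp_pos'],s['eef_rot'][:,1],s['finger_gap'],s['grasp_force'],s['wrist_force'],s['torque'],rows([.4439,.2033,.12],down(176.8),s))
im,c=snap('wrist','w16'); im,c=snap('side','s16')
E
```

```text
[0.4442 0.2029 0.1802] [-0.9982  0.0597 -0.001 ] 0.132243475368689 29.992081224918365 [-0.1085 -0.0428 -3.6832] [ 0.0769  0.104  -0.0045] (array([-0.001 , -0.0006, -0.0039]), array([-0.0004,  0.0003,  0.0602]))
```

```bash
python3 - <<'E'
from h import *
s=bot.get_state(); im=cv2.imread('pics/w16.png'); c=cam('wrist',s); hsv=cv2.cvtColor(im,cv2.COLOR_BGR2HSV); og=cv2.inRange(hsv,(5,200,120),(16,255,255)); 
n,l,st,ce=cv2.connectedComponentsWithStats(og)
for i in range(1,n):
    if st[i,4]>100: print(st[i])
# orange in side view: fit rail ends
im=cv2.imread('pics/s16.png'); cs=cam('side'); hsv=cv2.cvtColor(im,cv2.COLOR_BGR2HSV); og=cv2.inRange(hsv,(5,200,120),(16,255,255)); n,l,st,ce=cv2.connectedComponentsWithStats(og)
for i in range(1,n):
    if st[i,4]>30:
        print(st[i],ce[i]); cnt=cv2.findContours((l==i).astype(np.uint8),0,1)[0][0]; print(cv2.boxPoints(cv2.minAreaRect(cnt)))
p=s['tcp_pos']; zb=p[2]-.037+.0
a=np.radians(-3.4); R=np.array([[np.cos(a),-np.sin(a)],[np.sin(a),np.cos(a)]])
q=[]
for x,y,z in [(18,18,43),(18,40,43),(149,18,43),(149,40,43),(149,18,53),(149,40,53),(18,40,53)]:
    xy=p[:2]+R@[x/1000,y/1000]; q.append([*xy,zb+z/1000])
print(proj(cs,q)); print(proj(c,q))
E
```

```text
[ 75 265  80   4 174]
[ 83 297  78  10 576]
[[239.7187 220.7864]
 [232.1428 224.2449]
 [209.5315 200.6103]
 [202.1754 203.6387]
 [209.0993 197.2219]
 [201.7082 200.2294]
 [231.7687 220.6817]]
[[289.3171 271.4649]
 [290.3664 303.7742]
 [ 73.8907 268.4741]
 [ 82.0177 299.7971]
 [ 62.1237 276.8519]
 [ 71.1042 309.3008]
 [288.9033 314.1077]]
```

The rail in hand matches its predicted place in the wrist image (columns 74–160, rows 265–307), so I'll lower the module into the bay.

>>> jog_arm(
  moves=[
    [0,0,-0.004,0,0,0.04,0.0],
    [0,0,-0.004,0,0,0.07,0.0],
    [0,0,-0.004,0,0,0.085,0.0],
    [0,0,-0.004,0,0,0.095,0.0],
    [0,0,-0.004,0,0,0.105,0.0],
    [0,0,-0.004,0,0,0.113,0.0],
    [0,0,-0.004,0,0,0.12,0.0],
    [0,0,-0.004,0,0,0.12,0.0],
  ],
)

```text
time: 39.92
tcp_pos: [0.4443, 0.2028, 0.0595]
eef_rot: [[-0.052, -0.999, 0.001], [-0.999, 0.052, -0.001], [0.001, -0.001, -1.0]]
wrist_force: [0.1, 0.4, -2.7]
finger_gap: 0.136
grasp_force: 30.0
```

>>> jog_arm(
  moves=[
    [0,0,0,0,0,0.004,0.0],
    [0,0,0,0,0,0.008,0.0],
    [0,0,0,0,0,0.011,0.0],
    [0,0,0,0,0,0.012,0.0],
    [0,0,0,0,0,0.012,0.0],
  ],
)

```text
time: 40.55
tcp_pos: [0.4445, 0.2029, 0.0479]
eef_rot: [[-0.052, -0.999, 0.001], [-0.999, 0.052, -0.001], [0.001, -0.001, -1.0]]
wrist_force: [1.0, -0.1, -3.4]
finger_gap: 0.136
grasp_force: 30.0
```

>>> jog_arm(
  moves=[
    [0,0,0,0,0,0.0012,0.0],
    [0,0,0,0,0,0.0014,0.0],
    [0,0,0,0,0,0.0014,0.022],
    [0,0,0,0,0,0.0014,0.022],
    [0,0,0,0,0,0.0014,0.022],
    [0,0,0,0,0,-0.02,0.022],
    [0,0,0,0,0,-0.07,0.022],
    [0,0,0,0,0,-0.13,0.022],
  ],
)

```text
time: 41.55
tcp_pos: [0.4436, 0.2024, 0.1785]
eef_rot: [[-0.052, -0.999, -0.001], [-0.999, 0.052, -0.003], [0.003, 0.001, -1.0]]
wrist_force: [0.9, 0.5, -0.1]
finger_gap: 0.251
grasp_force: 0.0
```

```bash
python3 - <<'E'
from h import *
s=bot.get_state(); im,c=snap('wrist','w17'); snap('side','s17'); snap('top','t17'); print(s['tcp_pos'],s['finger_gap'],s['wrist_force'])
hsv=cv2.cvtColor(im,cv2.COLOR_BGR2HSV); og=cv2.inRange(hsv,(5,200,120),(16,255,255)); 
n,l,st,ce=cv2.connectedComponentsWithStats(og)
O=np.array([.5201,.187]);a=np.radians(-3.2);Rb=np.array([[np.cos(a),-np.sin(a)],[np.sin(a),np.cos(a)]])
for i in range(1,n):
    if st[i,4]>100:
        cnt=cv2.findContours((l==i).astype(np.uint8),0,1)[0][0]; B=cv2.boxPoints(cv2.minAreaRect(cnt)); print(st[i],((onplane(c,B,[.063]*4)[:,:2]-O)@Rb*1000).round(1).tolist())
E
```

```text
[0.4436 0.2024 0.1785] 0.2509984902223471 [ 0.9387  0.5109 -0.1233]
[163 202 136  24 869] [[71.1, 25.3], [-57.0, 24.9], [-56.6, 47.8], [74.3, 48.6]]
[222 221  51   5 142] [[16.0, 44.1], [-32.0, 43.9], [-31.8, 47.9], [16.3, 48.2]]
```

>>> jog_arm(
  moves=[
    [0,0,0,0.05,-0.01,-0.025,0.04],
    [0,0,0,0.568,-0.115,-0.025,0.04],
    [0,0,0,0.568,-0.115,-0.025,0.04],
    [0,0,0,0.568,-0.115,-0.025,0.04],
    [0,0,0,0.568,-0.115,-0.025,0.04],
    [0,0,0,0.568,-0.115,-0.025,0.04],
    [0,0,0,0.568,-0.115,-0.025,0.04],
    [0,0,0,0.568,-0.115,-0.025,0.04],
  ],
)

```text
time: 42.7
tcp_pos: [0.5158, -0.282, 0.2021]
eef_rot: [[-0.052, -0.999, -0.001], [-0.999, 0.052, -0.0], [0.0, 0.001, -1.0]]
wrist_force: [2.2, 0.8, 0.8]
finger_gap: 0.457
grasp_force: 0.0
```

The rail now reads box x −57 to 72 and y 25 to 48, so the module is home. On to the elbow.

>>> jog_arm(
  moves=[
    [0,0,0,0.0872,-0.0186,0,0.04],
    [0,0,0,0.0872,-0.0186,0,0.04],
    [0,0,0,0.0872,-0.0186,0,0.04],
    [0,0,0,0.0872,-0.0186,0,0.04],
    [0,0,0,0.0872,-0.0186,0,0.04],
  ],
)

```text
time: 43.32
tcp_pos: [0.5303, -0.3671, 0.2034]
eef_rot: [[-0.051, -0.999, 0.001], [-0.999, 0.051, -0.001], [0.0, -0.001, -1.0]]
wrist_force: [0.6, -0.1, -0.1]
finger_gap: 0.46
grasp_force: 0.0
```

```bash
python3 - <<'E'
from h import *
s=bot.get_state(); im,c=snap('wrist','w18'); print(s['tcp_pos'],s['eef_rot'][:,1])
p=proj(c,[[.5262,-.4494,.082],[.62,-.45,.05],[.5292,-.4568,0.01]]); print(p)
x0=int(p[:,0].min()-50); x1=int(p[:,0].max()+50); y0=max(0,int(p[:,1].min()-50)); y1=y0+120
crop=im[y0:y1,x0:x1]; f=800/crop.shape[1]; print(x0,y0,crop.shape,f); cv2.imwrite('pics/w18b.png',cv2.resize(crop,None,fx=f,fy=f,interpolation=cv2.INTER_CUBIC)[:600])
E
```

```text
[ 0.5303 -0.3671  0.2034] [-0.9987  0.0507 -0.0009]
[[319.8533  94.5475]
 [223.7258 100.1281]
 [316.6574  88.7369]]
173 38 (120, 196, 3) 4.081632653061225
```

View pics/w18b.png

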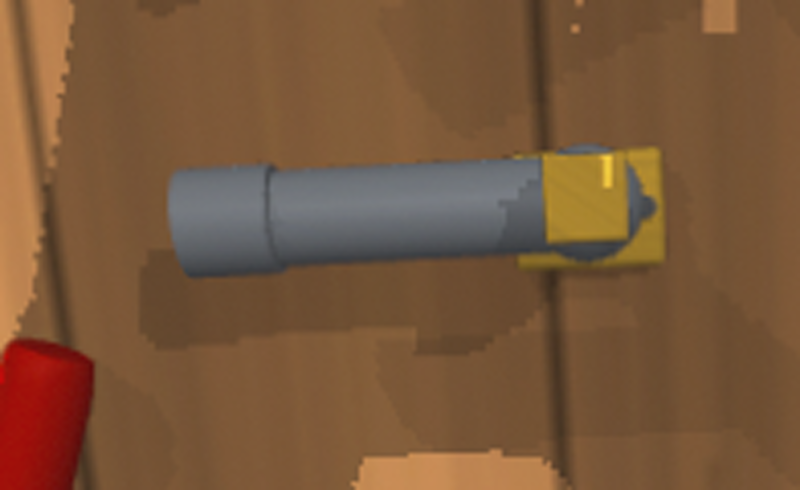

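The crop shows the plug top centred at (586,198), the foot centre at (591,208), and the pipe axis running through (280,216) and (545,204) to the collar on the left.

```bash
python3 - <<'E'
from h import *
s=bot.get_state(); c=cam('wrist',s); V=lambda l:(np.array(l,float)+.5)/4.0816-.5+[173,38]
P=onplane(c,V([(586.5,198.5),(591,208),(280,216),(545,204)]),[.082,.010,.049,.049]); print(P)
d=P[2]-P[3]; print('yaw',np.degrees(np.arctan2(d[1],d[0])))
pl=onplane(c,V([(543,155),(627,155),(628,240),(548,243)]),[.082]*4); print(pl)
print(rows([*P[0,:2],.066],down(176.8),s))
E
```

```text
[[ 0.5291 -0.4565  0.082 ]
 [ 0.5286 -0.4569  0.01  ]
 [ 0.6024 -0.458   0.049 ]
 [ 0.5393 -0.4571  0.049 ]]
yaw -0.7649989955534636
[[ 0.5378 -0.4658  0.082 ]
 [ 0.5201 -0.4649  0.082 ]
 [ 0.5207 -0.4475  0.082 ]
 [ 0.5379 -0.4478  0.082 ]]
(array([-0.0014, -0.0006,  0.0053]), array([ 0.0893, -0.003 ,  0.1377]))
```

>>> jog_arm(
  moves=[
    [0,0,-0.033,0.05,-0.001,0,0.04],
    [0,0,-0.033,0.0895,-0.0028,0,0.04],
    [0,0,-0.033,0.0895,-0.0028,0.05,0.04],
    [0,0,-0.033,0.0895,-0.0028,0.1,0.04],
    [0,0,-0.033,0.0895,-0.0028,0.135,0.04],
    [0,0,-0.033,0.0895,-0.0028,0.15,0.04],
    [0,0,-0.033,0.0895,-0.0028,0.1574,0.04],
    [0,0,-0.033,0.0895,-0.0028,0.1574,0.04],
  ],
)

```text
time: 44.38
tcp_pos: [0.5293, -0.4579, 0.0471]
eef_rot: [[-0.018, -1.0, 0.002], [-1.0, 0.018, -0.001], [0.001, -0.002, -1.0]]
wrist_force: [-0.5, -1.2, -0.2]
finger_gap: 0.454
grasp_force: 0.0
```

>>> jog_arm(
  moves=[
    [0,0,0,0,0,0,0.0],
    [0,0,0,0,0,0,0.0],
    [0,0,0,0,0,0,0.0],
    [0,0,0,0,0,0,0.0],
    [0,0,0,0,0,-0.01,0.0],
    [0,0,0,0,0,-0.06,0.0],
    [0,0,0,0,0,-0.11,0.0],
    [0,0,0,0,0,-0.134,0.0],
  ],
)

```text
time: 45.38
tcp_pos: [0.5293, -0.4584, 0.184]
eef_rot: [[-0.019, -1.0, 0.005], [-1.0, 0.019, -0.003], [0.003, -0.005, -1.0]]
wrist_force: [0.5, -0.4, -1.5]
finger_gap: 0.204
grasp_force: 30.0
```

```bash
python3 - <<'E'
from h import *
s=bot.get_state(); print(s['tcp_pos'],s['finger_gap'],s['grasp_force'],s['wrist_force'],s['torque'])
snap('wrist','w19');
print(rows([.4371,.1536,.18],down(176.8)))
E
```

```text
[ 0.5293 -0.4584  0.184 ] 0.2040973554137448 29.983052909374237 [ 0.5483 -0.3675 -1.4886] [0.0159 0.046  0.0527]
(array([-0.007 , -0.0047,  0.0375]), array([-0.6109,  0.1042,  0.003 ]))
```

>>> jog_arm(
  moves=[
    [0,0,0.0375,-0.05,0.009,0,0.0],
    [0,0,0.0375,-0.61,0.1042,0,0.0],
    [0,0,0.0375,-0.61,0.1042,0,0.0],
    [0,0,0.0375,-0.61,0.1042,0,0.0],
    [0,0,0.0375,-0.61,0.1042,0,0.0],
    [0,0,0.0375,-0.61,0.1042,0,0.0],
    [0,0,0.0375,-0.61,0.1042,0,0.0],
    [0,0,0.0375,-0.61,0.1042,0,0.0],
  ],
)

```text
time: 46.42
tcp_pos: [0.4544, 0.0269, 0.1799]
eef_rot: [[-0.057, -0.998, 0.002], [-0.998, 0.057, -0.0], [0.0, -0.002, -1.0]]
wrist_force: [0.9, 1.1, -1.8]
finger_gap: 0.204
grasp_force: 30.0
```

```bash
python3 - <<'E'
from h import *
print(rows([.4371,.1523,.13],down(176.8)))
E
```

```text
(array([-0.0015, -0.0003, -0.0007]), array([-0.1243,  0.0245,  0.0498]))
```

>>> jog_arm(
  moves=[
    [-0.0015,0,0,-0.06,0.012,0.01,0.0],
    [-0.0015,0,0,-0.1243,0.0245,0.02,0.0],
    [-0.0015,0,0,-0.1243,0.0245,0.04,0.0],
    [-0.0015,0,0,-0.1243,0.0245,0.05,0.0],
    [-0.0015,0,0,-0.1243,0.0245,0.05,0.0],
    [-0.0015,0,0,-0.1243,0.0245,0.05,0.0],
  ],
)

```text
time: 47.18
tcp_pos: [0.4384, 0.1499, 0.1301]
eef_rot: [[-0.058, -0.998, 0.0], [-0.998, 0.058, -0.0], [0.0, -0.0, -1.0]]
wrist_force: [-0.4, -0.7, -0.6]
finger_gap: 0.201
grasp_force: 30.0
```

```bash
python3 - <<'E'
from h import *
s=bot.get_state(); print(s['tcp_pos'],s['eef_rot'][:,1],rows([.4371,.1523,.063],down(176.8)))
im,c=snap('wrist','w20'); snap('side','s20')
# brass foot in wrist view vs prediction
hsv=cv2.cvtColor(im,cv2.COLOR_BGR2HSV); b=cv2.inRange(hsv,(18,110,60),(30,255,255)); n,l,st,ce=cv2.connectedComponentsWithStats(b)
for i in range(1,n):
    if st[i,4]>60: print(st[i],ce[i])
p=s['tcp_pos']; a=np.radians(-3.2); R=np.array([[np.cos(a),-np.sin(a)],[np.sin(a),np.cos(a)]]); zb=p[2]-.046
print(proj(c,[[*(p[:2]+[0,.0013]+R@[x/1e3,y/1e3]),zb+z/1e3] for x,y,z in [(-20,-15,10),(20,-15,10),(-20,-15,0),(20,-15,0),(95,0,49),(95,-11,49),(95,11,49)]]))
E
```

```text
[0.4384 0.1499 0.1301] [-0.9983  0.0577 -0.0002] (array([-0.0002, -0.0003, -0.0019]), array([-0.0023,  0.0014,  0.0671]))
[ 291  195   58   44 1145] [322.1729 207.6   ]
[140 201  20  14 235] [149.7745 207.234 ]
[194 200  20  13 245] [203.4612 205.9959]
[248 200  19  14 263] [257.1027 206.4373]
[ 300  238   39   34 1251] [319.3933 254.8825]
[269 259  11  56 369] [273.0298 287.2087]
[360 259  11  56 362] [365.5967 286.768 ]
[ 145  323  352   19 4476] [336.309 334.071]
[[349.7905 198.31  ]
 [290.5944 198.4486]
 [348.5173 194.1953]
 [291.7898 194.3282]
 [157.6923 242.7068]
 [154.8532 225.1334]
 [160.4954 259.6696]]
```

The foot sits exactly where predicted (columns 291–349, top row 195), so I'll lower the elbow onto the ledge.

>>> jog_arm(
  moves=[
    [0,0,-0.002,-0.0023,0.0014,0.01,0.0],
    [0,0,-0.002,-0.0023,0.0014,0.02,0.0],
    [0,0,-0.002,-0.0023,0.0014,0.035,0.0],
    [0,0,-0.002,-0.0023,0.0014,0.047,0.0],
    [0,0,-0.002,-0.0023,0.0014,0.057,0.0],
    [0,0,-0.002,-0.0023,0.0014,0.064,0.0],
    [0,0,-0.002,-0.0023,0.0014,0.067,0.0],
    [0,0,-0.002,-0.0023,0.0014,0.067,0.0],
  ],
)

```text
time: 48.28
tcp_pos: [0.4366, 0.1529, 0.0625]
eef_rot: [[-0.054, -0.999, -0.0], [-0.999, 0.054, -0.001], [0.001, 0.0, -1.0]]
wrist_force: [0.3, -0.4, -1.8]
finger_gap: 0.203
grasp_force: 30.0
```

>>> jog_arm(
  moves=[
    [0,0,0,0,0,0.0008,0.0],
    [0,0,0,0,0,0.0016,0.0],
    [0,0,0,0,0,0.0022,0.0],
    [0,0,0,0,0,0.0022,0.0],
  ],
)

```text
time: 48.78
tcp_pos: [0.437, 0.1532, 0.0618]
eef_rot: [[-0.054, -0.999, 0.001], [-0.999, 0.054, -0.0], [-0.0, -0.001, -1.0]]
wrist_force: [-4.0, -1.0, 13.4]
finger_gap: 0.203
grasp_force: 30.0
```

The elbow is seated: 13 N contact with the TCP at the expected height. I'll release it and look from above.

>>> jog_arm(
  moves=[
    [0,0,0,0,0,-0.0005,0.0],
    [0,0,0,0,0,-0.0005,0.032],
    [0,0,0,0,0,-0.0005,0.032],
    [0,0,0,0,0,-0.0005,0.032],
    [0,0,0,0,0,-0.0005,0.032],
    [0,0,0,0,0,-0.025,0.032],
    [0,0,0,0,0,-0.07,0.032],
    [0,0,0,0,0,-0.13,0.032],
  ],
)

```text
time: 49.78
tcp_pos: [0.4358, 0.1523, 0.1908]
eef_rot: [[-0.054, -0.999, -0.003], [-0.999, 0.054, -0.003], [0.003, 0.003, -1.0]]
wrist_force: [0.7, 0.8, 0.1]
finger_gap: 0.367
grasp_force: 0.0
```

>>> jog_arm(
  moves=[
    [0,0,0,-0.0515,-0.0803,-0.058,0.0],
    [0,0,0,-0.0515,-0.0803,-0.058,0.0],
    [0,0,0,-0.0515,-0.0803,-0.058,0.0],
    [0,0,0,-0.0515,-0.0803,-0.058,0.0],
    [0,0,0,-0.0515,-0.0803,-0.058,0.0],
  ],
)

```text
time: 50.4
tcp_pos: [0.5186, 0.1994, 0.2476]
eef_rot: [[-0.054, -0.999, -0.002], [-0.999, 0.054, -0.001], [0.001, 0.002, -1.0]]
wrist_force: [0.3, -1.3, -0.1]
finger_gap: 0.002
grasp_force: 0.0
```

```bash
python3 - <<'E'
from h import *
s=bot.get_state(); im,c=snap('wrist','w21'); im2,cs=snap('side','s21'); im3,ct=snap('top','t21'); print(s['tcp_pos'],s['eef_rot'][:,1],s['time'])
hsv=cv2.cvtColor(im,cv2.COLOR_BGR2HSV)
O=np.array([.5201,.187]);a=np.radians(-3.2);Rb=np.array([[np.cos(a),-np.sin(a)],[np.sin(a),np.cos(a)]])
def rep(n,m,z,lo,hi):
    k,l,st,ce=cv2.connectedComponentsWithStats(m)
    for i in range(1,k):
        P=onplane(c,[ce[i]],[z])[0][:2]; b=(P-O)@Rb*1000
        if lo<st[i,4]<hi and abs(b[0])<115 and abs(b[1])<65: print(n,st[i],b.round(1))
rep('yellow@.05',cv2.inRange(hsv,(12,100,60),(30,255,255)),.05,15,1500)
rep('orange@.063',cv2.inRange(hsv,(5,200,120),(12,255,255)),.063,100,9000)
B=lambda x,y,z:[*(O+Rb@[x/1e3,y/1e3]),z/1e3]
print('pred plug top',proj(c,[B(-81,-38,97)]),'foot corner',proj(c,[B(-101,-53,25)]))
# cover geometry predicted in the side/top views
hy=65
for th in (1.88,2.0,2.1):
    def C(a_,b_,x): d=a_*np.cos(th)-b_*np.sin(th); h=a_*np.sin(th)+b_*np.cos(th); return B(x,hy-d,54+h)
    print(th,'edge',C(131,53,0),'side px ends',proj(cs,[C(131,53,116),C(131,53,-116)]).round(1).tolist(),'rim',proj(cs,[C(131,0,116),C(131,0,-116)]).round(1).tolist(),'top cam edge',proj(ct,[C(131,53,116),C(131,53,-116)]).round(1).tolist())
E
```

```text
[0.5186 0.1994 0.2476] [-0.9985  0.0544  0.0016] 50.4
yellow@.05 [369 112  34   6 147] [-74.5 -51.1]
yellow@.05 [387 120  23  20 410] [-90.8 -33.6]
yellow@.05 [296 123   8  10  77] [ 20.2 -36. ]
yellow@.05 [256 124  14  11 137] [ 62.3 -34.7]
pred plug top [[399.4566 129.3695]] foot corner [[402.5137 111.5508]]
1.88 edge [np.float64(0.5287718630250444), np.float64(0.3421076336380968), np.float64(0.16265957238340784)] side px ends [[158.3, 220.0], [209.7, 261.4]] rim [[175.2, 207.2], [227.9, 246.2]] top cam edge [[188.8, 133.9], [183.0, 212.0]]
2.0 edge [np.float64(0.5294617129152631), np.float64(0.35444650289010116), np.float64(0.15106218057716575)] side px ends [[154.7, 225.8], [205.5, 267.9]] rim [[170.4, 211.2], [222.7, 250.9]] top cam edge [[186.3, 134.7], [180.5, 212.0]]
2.1 edge [np.float64(0.5299739833456738), np.float64(0.363609130806882), np.float64(0.14032358348721)] side px ends [[152.1, 230.7], [202.6, 273.6]] rim [[166.7, 214.9], [218.7, 255.2]] top cam edge [[184.7, 135.5], [178.9, 212.0]]
```

The plug (399,130) and foot corner match the home prediction, and the cover fits an angle of about 2.07 rad with its hinge at box y = 65. I'll go behind the cover with closed fingers.

>>> jog_arm(
  moves=[
    [0,0,0,-0.06,0,0,0.0],
    [0,0,0,-0.12,0,0,0.0],
    [0,0,0,-0.18,0,0,0.0],
    [0,0,0,-0.201,-0.0006,0.02,0.0],
    [0,0,0,-0.201,-0.0006,0.07,0.0],
    [0,0,0,-0.201,-0.0006,0.12,0.0],
    [0,0,0,-0.201,-0.0006,0.1476,0.0],
    [0,0,0,-0.201,-0.0006,0.1476,0.0],
  ],
)

```text
time: 51.55
tcp_pos: [0.5297, 0.3985, 0.0977]
eef_rot: [[-0.055, -0.998, -0.004], [-0.998, 0.055, -0.005], [0.005, 0.004, -1.0]]
wrist_force: [0.4, -0.5, 0.4]
finger_gap: 0.001
grasp_force: 0.0
```

>>> jog_arm(
  moves=[
    [0,0,0,0.0296,0,0,0.0],
    [0,0,0,0.036,0,-0.009,0.0],
    [0,0,0,0.043,0,-0.018,0.0],
    [0,0,0,0.05,0,-0.0245,0.0],
    [0,0,0,0.0576,0,-0.031,0.0],
    [0,0,0,0.067,0,-0.037,0.0],
    [0,0,0,0.076,0,-0.043,0.0],
    [0,0,0,0.0856,0,-0.048,0.0],
  ],
)

```text
time: 52.55
tcp_pos: [0.5262, 0.3144, 0.1487]
eef_rot: [[-0.055, -0.999, -0.001], [-0.999, 0.055, -0.001], [0.001, 0.001, -1.0]]
wrist_force: [0.6, 2.1, -2.4]
finger_gap: 0.006
grasp_force: 1.5
```

```bash
python3 - <<'E'
from h import *
s=bot.get_state(); im,cs=snap('side','s22'); im3,ct=snap('top','t22'); print(s['tcp_pos'],s['wrist_force'])
O=np.array([.5201,.187]);a=np.radians(-3.2);Rb=np.array([[np.cos(a),-np.sin(a)],[np.sin(a),np.cos(a)]])
a0=cv2.imread('pics/s21.png'); d=cv2.absdiff(im,a0).max(2); print('old cover area changed',(d[200:275,150:215]>25).mean())
E
```

```text
[0.5262 0.3144 0.1487] [ 0.6235  2.063  -2.3647]
old cover area changed 0.553025641025641
```

The cover is moving with about 2 N of push, so I'll continue the arc.

>>> jog_arm(
  moves=[
    [0,0,0,0.011,0,-0.0046,0.0],
    [0,0,0,0.0222,0,-0.008,0.0],
    [0,0,0,0.0331,0,-0.0103,0.0],
    [0,0,0,0.0442,0,-0.0116,0.0],
    [0,0,0,0.0628,0,-0.0115,0.0],
    [0,0,0,0.072,0,-0.0104,0.0],
    [0,0,0,0.0811,0,-0.0087,0.0],
    [0,0,0,0.0988,0,-0.0031,0.0],
  ],
)

```text
time: 53.65
tcp_pos: [0.5212, 0.2162, 0.1518]
eef_rot: [[-0.054, -0.999, -0.0], [-0.999, 0.054, -0.0], [0.0, 0.0, -1.0]]
wrist_force: [0.2, 1.4, 1.2]
finger_gap: 0.006
grasp_force: 1.1
```

```bash
python3 - <<'E'
from h import *
s=bot.get_state(); print(s['tcp_pos'],s['wrist_force'],s['torque'])
E
```

```text
[0.5212 0.2162 0.1518] [0.1885 1.4146 1.222 ] [1.0847 0.0726 0.0134]
```

>>> jog_arm(
  moves=[
    [0,0,0,0.0167,0,0.0081,0.0],
    [0,0,0,0.032,0,0.0187,0.0],
    [0,0,0,0.0455,0,0.0314,0.0],
    [0,0,0,0.0534,0,0.0409,0.0],
    [0,0,0,0.0603,0,0.0512,0.0],
    [0,0,0,0.0646,0,0.0588,0.0],
    [0,0,0,0.066,0,0.0615,0.0],
    [0,0,0,0.066,0,0.0615,0.0],
  ],
)

```text
time: 54.65
tcp_pos: [0.5175, 0.1512, 0.0917]
eef_rot: [[-0.054, -0.999, 0.0], [-0.999, 0.054, 0.0], [-0.0, -0.0, -1.0]]
wrist_force: [-7.6, 2.0, 17.1]
finger_gap: 0.004
grasp_force: 8.3
```

>>> jog_arm(
  moves=[
    [0,0,0,0,0,0.001,0.0],
    [0,0,0,0,0,0.0015,0.0],
    [0,0,0,0,0,0.0015,0.0],
  ],
)

```text
time: 55.02
tcp_pos: [0.5175, 0.1512, 0.0915]
eef_rot: [[-0.053, -0.999, 0.001], [-0.999, 0.053, 0.0], [-0.0, -0.001, -1.0]]
wrist_force: [-12.5, 1.4, 29.3]
finger_gap: 0.006
grasp_force: 14.5
```

```bash
python3 - <<'E'
from h import *
s=bot.get_state(); print(s['tcp_pos'],s['wrist_force'])
E
```

```text
[0.5175 0.1512 0.0915] [-12.4944   1.4351  29.336 ]
```

It's against a hard stop: 12 N more moved it only 0.2 mm. To confirm it's fully shut, I'll touch the lid near the hinge and compare heights.

>>> jog_arm(
  moves=[
    [0,0,0,0,0,-0.02,0.0],
    [0,0,0,-0.045,0,-0.02,0.0],
    [0,0,0,-0.09,0,-0.02,0.0],
    [0,0,0,-0.09,0,-0.008,0.0],
    [0,0,0,-0.09,0,-0.004,0.0],
    [0,0,0,-0.09,0,-0.002,0.0],
    [0,0,0,-0.09,0,-0.0005,0.0],
    [0,0,0,-0.09,0,-0.0005,0.0],
  ],
)

```text
time: 56.02
tcp_pos: [0.5214, 0.2402, 0.0916]
eef_rot: [[-0.054, -0.999, -0.001], [-0.999, 0.054, 0.0], [-0.0, 0.001, -1.0]]
wrist_force: [-15.0, 3.1, 24.7]
finger_gap: 0.006
grasp_force: 12.1
```

The heights match (0.0915 at the front, 0.0916 at the hinge side), so the cover is level and shut. I'll retreat clear, do a last numeric check and hand in.

>>> jog_arm(
  moves=[
    [0,0,0,0,0,-0.03,0.0],
    [0,0,0,0,0,-0.08,0.0],
    [0,0,0,0.02,0,-0.14,0.0],
    [0,0,0,0.04,0,-0.16,0.0],
    [0,0,0,0.04,0,-0.16,0.0],
    [0,0,0,0.04,0,-0.16,0.0],
    [0,0,0,0.04,0,-0.16,0.0],
  ],
)

```text
time: 56.9
tcp_pos: [0.5197, 0.2004, 0.2478]
eef_rot: [[-0.054, -0.999, -0.003], [-0.999, 0.054, -0.002], [0.002, 0.002, -1.0]]
wrist_force: [0.0, -0.5, -0.5]
finger_gap: 0.006
grasp_force: 0.0
```

```bash
python3 - <<'E'
from h import *
s=bot.get_state(); im,c=snap('wrist','w23'); print(s['tcp_pos'],s['wrist_force'],s['time'])
hsv=cv2.cvtColor(im,cv2.COLOR_BGR2HSV); O=np.array([.5201,.187]);a=np.radians(-3.2);Rb=np.array([[np.cos(a),-np.sin(a)],[np.sin(a),np.cos(a)]])
for n,lo,hi,z in (('yel',(12,60,60),(34,255,255),.05),('blue',(100,80,40),(128,255,255),.05),('orange',(5,120,100),(12,255,255),.063)):
    k,l,st,ce=cv2.connectedComponentsWithStats(cv2.inRange(hsv,lo,hi))
    for i in range(1,k):
        b=(onplane(c,[ce[i]],[z])[0][:2]-O)@Rb*1000
        if st[i,4]>40 and abs(b[0])<115 and abs(b[1])<65: print(n,st[i],b.round(1))
E
```

```text
[0.5197 0.2004 0.2478] [ 0.0443 -0.517  -0.4602] 56.9
yel [     0      0    640    272 113960] [-10.4 -49.3]
```

```bash
python3 - <<'E'
from h import *
s=bot.get_state(); c=cam('wrist',s); O=np.array([.5201,.187]);a=np.radians(-3.2);Rb=np.array([[np.cos(a),-np.sin(a)],[np.sin(a),np.cos(a)]])
for f in ('w21','w23'):
    im=cv2.imread(f'pics/{f}.png').astype(int); d=im[:,:,0]-im[:,:,2]; m=((d>(60 if f=='w21' else 20))*255).astype(np.uint8); k,l,st,ce=cv2.connectedComponentsWithStats(m)
    for i in range(1,k):
        b=(onplane(c,[ce[i]],[.05])[0][:2]-O)@Rb*1000
        if st[i,4]>100 and abs(b[0])<115 and abs(b[1])<65: print(f,st[i],b.round(1))
E
```

```text
w21 [ 286  117   35   66 1391] [19.5 -6.4]
w21 [ 246  118   37   85 1726] [62.9 -8.4]
w21 [ 325  138   35   45 1120] [-26.5   0.6]
w23 [ 287  117   34   65 1203] [18.7 -7.3]
w23 [ 247  118   34   83 1404] [62.7 -9.6]
w23 [327 138  33  44 917] [-27.   -0.6]
```

The packs show through the closed cover at the same places as before, so I'm handing in.

```bash
python3 -c "
from station import bot
print(bot.job_done())"
```

```text
the job is handed in; nothing more can be done
None
```

I handed the job in at about 57 s of 210: bracket over the pin, all three packs, module and elbow measured in place and the cover shut. The hand-in gave no verdict.

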